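# Turn the paper tubs up on the filling tray and release the station

## Robot

A 7-joint arm with a two-finger parallel gripper is mounted at the origin on the work surface. World frame = base frame: x ahead of the robot, y to its left, z up, the work surface at z = 0. Lengths are in m, angles in rad, forces in N, time in s.
With the tool pointing down it reaches from about 0.4 to 0.875 m from the base axis. Payload 19.3 kg.
Tool frame: the origin (TCP) lies between the finger pads; the fingertips stand 17 mm ahead of it and the grasp point (between the pads) lies 2 mm behind it; z points along the fingers, y is the line along which they close (so a half turn about z gives the same grasp; the last joint's range is limited). The gripper opens to 85 mm and grips with 20 to 120 N. Pads are 22 mm wide; open, the fingers measure 114 mm over their backs; the gripper's body (76 mm by 85 mm) begins 54 mm behind the grasp point. The pads swing forward as they close: fully open they stand 13 mm farther back than shut.
Start: joints at [-1.406, 0.521, -0.036, 1.599, 0.021, 1.021, -0.113], TCP at [0.145, 0.608, 0.248] pointing down, gripper open.
Joint ranges: [-2.91, 2.91], [-0.3, 2.13], [-1.5, 1.42], [0.17, 2.43], [-1.26, 4.41], [0.16, 1.93], [-2.52, 2.52]. Speed limits (rad/s): [1.89, 1.89, 2.39, 2.39, 3.01, 3.01, 3.01].

## Interface

Orientations are given as [roll, pitch, yaw] about the fixed x, y, z axes, in that order (R = Rz(yaw) Ry(pitch) Rx(roll)).
In Python, from workcell import bot gives the robot as it stands.
- The arm moves only by the shell command python3 -m inch 'ROWS' [FORCE]. ROWS is JSON, a list of rows, each a list of 7 numbers: the shift along the tool's x, y, z in units of 200 mm (1.0 is 200 mm), then the turn, a rotation vector about the tool's x, y, z in units of 90 degrees (1.0 is 90 degrees), then the opening, from 0 (shut) to 1 (fully open). In form: [[x, y, z, rx, ry, rz, grip], ...]. A call has 1 to 20 rows; each row is the pose to reach, as a shift and turn from the pose commanded when the call began, along the tool's axes at that moment; what a row does not reach only later rows make up. A row lasts 1/8 s, in which the tool goes at most 62.5 mm and 10.7 degrees, less where a joint would pass 70% of its speed; a pose out of reach is approached as far as the arm can. A call with a number of a shift or a turn outside -1 to 1 is refused whole. A call with a gripper value outside its range is refused whole. The fingers move at their own pace and stop on an object; FORCE is the grip in N (left out, the last holds). Time passes only in rows, so rows that repeat a pose let the fingers close. It gives the time, the measured TCP pose, the force, the opening and the grip force at its end, in the units of the state.
- bot.observe(): the state, without advancing time (a new reading comes with each control period).
- bot.grab_frame(name): name is "scene" or "top" or "wrist"; returns a dict with "img" (400x640x3 uint8, red, green, blue), "z_map" (400x640 float32, m along the optical axis (not along the pixel's ray), 0 where there is no reading), "vfov" (degrees; the focal length in pixels is half the picture's height over the tangent of half this angle, whatever the lens; pixels are square), "cx", "cy" (the principal point, pixels), "rvec" (rotation vector, rad) and "tvec" (3), from world to camera coordinates, as OpenCV has them. Camera axes: x right, y down, z forward; pixel columns grow to the right and rows downward; lengths in m; the calibration is good to about 2 mm. A picture is of the moment at which its call begins.
- bot.job_done(): hands the job in; it is judged then, once.
The state is a dict: "clock": time; "qpos": joint angles; "qd": joint speeds; "joint_efforts": joint torques, N m; "position": TCP position; "tool_rot": TCP orientation; "force": force on the tool from outside, world axes, zero at the start; "moment": the same for the moment, N m; "grip_width": finger opening in m; "finger_force": force on a finger pad.
Only numpy, scipy, OpenCV 4.12 (cv2) and the standard library are available. Lean on these libraries where they do the work, as an engineer would, in place of code of your own. Each camera call takes 0.05 s, during which the arm holds its last target. There are 200 camera calls.

## Task

First stop the belt, before touching any tub: turn the black speed dial on the grey box anticlockwise to its end stop. Then turn every blue paper tub from mouth-down to mouth-up and stand it in the pink tray, flat on the tray's floor. When they all stand there, push the red knob on the yellow box fully down and, keeping it down, turn it clockwise to its end stop, then let go; leave the dial at its stop and the other things on the bench where they are.

Things in the scene. Friction and masses are not known exactly. Their poses are not given: they have to be found in the camera images.
- tub0: open round paper tub, pale blue outside with a darker blue band near the base, white inside, brown base; 62 mm outside diameter, 75 mm tall, 3 mm wall, 50 g. Origin: middle of the tub, on its axis, 37.5 mm from base and mouth; z runs from the base to the mouth (z down = mouth-down). Starts mouth-down on the green belt; two or three of the four tubs are present
- tub1: open round paper tub, pale blue outside with a darker blue band near the base, white inside, brown base; 62 mm outside diameter, 75 mm tall, 3 mm wall, 50 g. Origin: middle of the tub, on its axis, 37.5 mm from base and mouth; z runs from the base to the mouth (z down = mouth-down). Starts mouth-down on the green belt; two or three of the four tubs are present
- tub2: open round paper tub, pale blue outside with a darker blue band near the base, white inside, brown base; 62 mm outside diameter, 75 mm tall, 3 mm wall, 50 g. Origin: middle of the tub, on its axis, 37.5 mm from base and mouth; z runs from the base to the mouth (z down = mouth-down). Starts mouth-down on the green belt; two or three of the four tubs are present
- tub3: open round paper tub, pale blue outside with a darker blue band near the base, white inside, brown base; 62 mm outside diameter, 75 mm tall, 3 mm wall, 50 g. Origin: middle of the tub, on its axis, 37.5 mm from base and mouth; z runs from the base to the mouth (z down = mouth-down). Starts mouth-down on the green belt; two or three of the four tubs are present
- tray: pink shallow tray, fixed, 170 x 350 mm outside, walls 5 mm thick and 18 mm high, floor 5 mm thick (its top 5 mm above the bench). Origin: centre of the underside; x along the short side, y along the long side, z up. Room for three tubs in a row along y, 105 mm apart
- dial (a joint): angle of the black speed dial (rad): 0 at its anticlockwise end stop (belt stopped), grows clockwise seen from above, to 2.8; starts between 1.0 and 2.5
- dial_grip (a point): where to grip the black dial: on its vertical axis, 31 mm above the dial's foot and 82 mm above the bench, 7 mm below the top of its bar. The upright bar grip is 42 mm long (along this point's x), 14 mm wide (along y), 32 mm high. It stands on a grey box 90 x 90 x 45 mm
- release_press (a joint): how far the red knob is pressed down (m): 0 up, 0.008 fully down; sprung, about 3 N to start and 7 N fully down; springs back up when let go
- release_turn (a joint): angle of the red knob (rad): 0 at the start, grows clockwise seen from above, end stop at 1.4; stays where it is left
- release_grip (a point): where to grip the red knob: on its vertical axis, 92 mm above the bench when up, 7 mm below the top of its bar. The upright bar grip is 44 mm long (along this point's x), 14 mm wide (along y), 32 mm high, on a disc 48 mm across. It stands on a yellow box 90 x 90 x 45 mm
- lid: bystander: loose flat blue lid, 72 mm across, 8 mm thick, lying among the tubs; origin at the centre of its underside
- lidstack: bystander: stack of blue and white lids, 72 mm across, 62 mm high; origin at the centre of its underside
- tape: bystander: roll of brown tape, 100 mm across, 24 mm high; origin at the centre of its underside
- spray: bystander: white bottle with blue cap, 60 mm across, 170 mm high; origin at the centre of its underside
- brush: bystander: hand brush with wooden handle, 200 mm long, lying near the robot; origin at the middle of its underside
- dispenser: bystander: black tape dispenser 130 x 50 x 75 mm with an orange roll; origin at the centre of its underside
Mind the look-alikes: they are no part of the job. Leave any purple look-alike of the part that bears dial alone.

How it is judged:
On the way, in this order (a step that is already met when the one before it is completed fails the run):
1. the speed dial is turned anticlockwise to its end stop (value of joint dial below 0.12 rad), for 0.2 s.
2. every tub present stands mouth-up in the pink tray, let go (angle between each of tub0, tub1, tub2, tub3's own z axis and vertical below 0.12 rad and z of tub0 in the frame of tray between 0.035 and 0.05 m and x of tub0 in the frame of tray between -0.065 and 0.065 m and y of tub0 in the frame of tray between -0.155 and 0.155 m and linear speed of each of tub0, tub1, tub2, tub3 below 0.03 m/s and contact force between the fingers and tub0 below 0.2 N and z of tub1 in the frame of tray between 0.035 and 0.05 m and x of tub1 in the frame of tray between -0.065 and 0.065 m and y of tub1 in the frame of tray between -0.155 and 0.155 m and contact force between the fingers and tub1 below 0.2 N and z of tub2 in the frame of tray between 0.035 and 0.05 m and x of tub2 in the frame of tray between -0.065 and 0.065 m and y of tub2 in the frame of tray between -0.155 and 0.155 m and contact force between the fingers and tub2 below 0.2 N and z of tub3 in the frame of tray between 0.035 and 0.05 m and x of tub3 in the frame of tray between -0.065 and 0.065 m and y of tub3 in the frame of tray between -0.155 and 0.155 m and contact force between the fingers and tub3 below 0.2 N), for 0.3 s.
3. the red knob is pushed fully down, not yet turned (value of joint release_press above 0.0055 m and value of joint release_turn below 0.3 rad), for 0.1 s.
4. the red knob is half turned while it is down (value of joint release_press above 0.004 m and value of joint release_turn between 0.45 and 1.1 rad), for 0.02 s.
5. the red knob is turned clockwise to its end stop while it is down (value of joint release_press above 0.004 m and value of joint release_turn above 1.25 rad), for 0.1 s.
At the end, for the whole second after the job is handed in: Every tub present stands mouth-up (within 7 degrees of upright) with its base on the floor of the pink tray, at rest and let go; the speed dial is within 0.12 rad of its anticlockwise stop; the red knob has sprung up again and is within 0.15 rad of its clockwise stop (all of step 2 and value of joint dial below 0.12 rad and value of joint release_turn above 1.25 rad and value of joint release_press below 0.003 m); the robot touches nothing.
It fails at once if a tub is handled while the speed dial is not yet at its stop (value of joint dial above 0.2 rad and (contact force between the fingers and tub0 above 1 N or contact force between the fingers and tub1 above 1 N or contact force between the fingers and tub2 above 1 N or contact force between the fingers and tub3 above 1 N)).
It fails at once if a bystander is pushed more than 60 mm away (distance of any of lid, lidstack, tape, spray, brush, dispenser from where it was at the start of the episode above 0.06 m).
Of tub0, tub1, tub2, tub3 only 2 to 3 are there at a start; the rules pass over those that are not, and their reading is None.
At some moment in a run one of tub0, tub1, tub2, tub3 may be knocked a few centimetres aside while the robot is not near it.
It also fails if it takes over 210 s, if anything falls off the work surface, if the arm or the gripper's body presses on something with over 40 N, if the wrist force passes 120 N, or if a joint passes its speed limit or range.

## Working session

There is one attempt and no reset: what is moved stays moved. The work goes in short steps, Python scripts to look and compute and a shell command to move; the robot and the scene stay as the last step left them, time stands still between calls to the robot, and variables do not carry over. Pictures are saved under pics/ and viewed, at most 14 in all, crops included, and the job is handed in when it is done.

```bash
ls; mkdir -p pics; cat > h.py <<'E'
import numpy as np, cv2
from workcell import bot
from scipy.spatial.transform import Rotation as R
def grab(n,save=None):
    f=bot.grab_frame(n)
    if save: cv2.imwrite('pics/'+save,f['img'][:,:,::-1])
    f['f']=200/np.tan(np.radians(f['vfov'])/2); f['Rm']=R.from_rotvec(np.ravel(f['rvec'])).as_matrix(); f['t']=np.ravel(f['tvec'])
    return f
def ray(f,u,v):
    d=f['Rm'].T@np.array([(u-f['cx'])/f['f'],(v-f['cy'])/f['f'],1]); return -f['Rm'].T@f['t'],d
def plane(f,u,v,z):
    o,d=ray(f,u,v); return o+d*(z-o[2])/d[2]
def cloud(f):
    v,u=np.mgrid[:400,:640]; z=f['z_map']
    P=np.stack([(u-f['cx'])/f['f']*z,(v-f['cy'])/f['f']*z,z],-1)
    P=(P-f['t'])@f['Rm']; P[z==0]=np.nan; return P
def rel(p,rpy=None):
    """rows units from current pose to world TCP p, rpy"""
    s=bot.observe(); T=R.from_euler('xyz',s['tool_rot']) 
    d=T.inv().apply(np.array(p)-s['position'])/.2
    r=np.zeros(3) if rpy is None else (T.inv()*R.from_euler('xyz',rpy)).as_rotvec()/(np.pi/2)
    return np.round(d,3),np.round(r,3)
E
python3 - <<'E'
from h import *
print(bot.observe())
for n in('scene','top','wrist'):
    f=grab(n,n+'0.png'); print(n,f['vfov'],f['cx'],f['cy'],(-f['Rm'].T@f['t']).round(3),f['Rm'].round(2).tolist())
E
```

```text
pics
{'clock': 0.0, 'qpos': array([-1.40623591,  0.5220221 , -0.03632346,  1.59999455,  0.02121159,
        1.02111024, -0.11280873]), 'qd': array([ 0.00053221,  0.00055307, -0.00078518,  0.00171782,  0.00057303,
       -0.00072307, -0.00039707]), 'joint_efforts': array([-6.54976047e-04, -9.27137232e+01,  1.97994947e+00, -3.69919717e+01,
        1.78423023e-02,  8.32790975e-03,  2.52925616e-05]), 'position': array([0.1453473 , 0.60753789, 0.24772555]), 'tool_rot': array([-3.14044762e+00,  9.41435999e-05,  2.90681598e+00]), 'force': array([0.52940043, 0.08311011, 0.12591374]), 'moment': array([ 0.00233836, -0.00332676,  0.02152406]), 'finger_force': 0.0, 'grip_width': 0.08563236934374215}
scene 57.77470551709317 322.6069261753277 193.02618088039858 [1.006 0.579 0.628] [[-0.76, 0.65, -0.0], [0.39, 0.44, -0.81], [-0.53, -0.62, -0.59]]
top 52.61068647342746 319.21692890314955 199.27289267853442 [0.384 0.028 1.034] [[-0.03, -1.0, 0.01], [-0.99, 0.02, -0.17], [0.17, -0.02, -0.99]]
wrist 69.62127389259689 313.0231671375013 201.35913909849424 [0.079 0.624 0.374] [[0.23, 0.97, -0.0], [0.94, -0.22, 0.27], [0.26, -0.06, -0.96]]
```

View pics/top0.png

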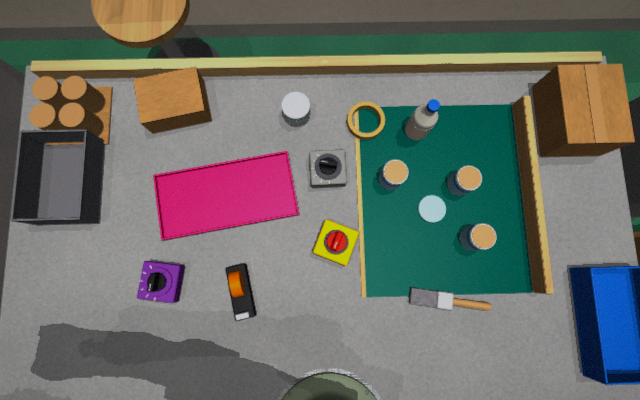

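View pics/scene0.png

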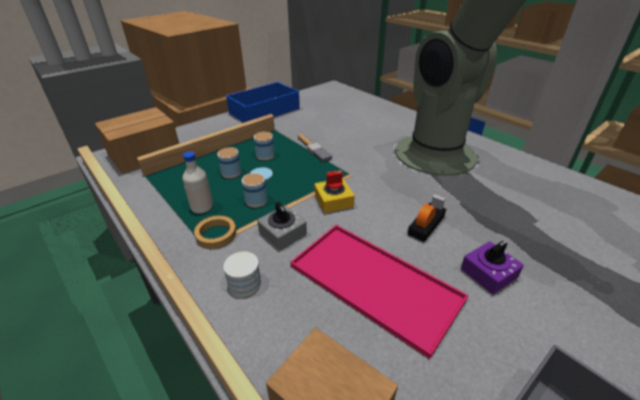

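The top view shows three tubs, brown base up: (394,172), (467,180) and (482,237). The pink tray is at (226,195) and the red knob on the yellow box at (337,241).

Two things could be the dial: black on the grey box at (328,168), and black on the purple box at (161,282). The grey-box one fits the description, and the purple one is the look-alike to leave alone. I'll measure it and confirm in a crop.

```bash
cat >> h.py <<'E'
def rect(P):
    (c,(w,h),a)=cv2.minAreaRect(P.astype(np.float32)[:,:2]*1000); b=cv2.boxPoints((c,(w,h),a))
    e=max([b[1]-b[0],b[2]-b[1]],key=np.linalg.norm); return np.array(c)/1000,round(w),round(h),round(np.degrees(np.arctan2(e[1],e[0]))%180,1)
def tubs(f):
    hsv=cv2.cvtColor(f['img'],cv2.COLOR_RGB2HSV); P=cloud(f)
    m=((hsv[...,0]>5)&(hsv[...,0]<22)&(hsv[...,1]>80)&(P[...,2]>.05)&(P[...,2]<.12)).astype(np.uint8)
    n,l,s,c=cv2.connectedComponentsWithStats(m); out=[]
    for i in range(1,n):
        if 150<s[i,4]<4000:
            q=P[l==i]; out.append((c[i].round(1),s[i,4],np.nanmedian(q,0).round(4),plane(f,*c[i],np.nanmedian(q[:,2])).round(4)))
    return out
E
python3 - <<'E'
from h import *
f=grab('top'); s=grab('scene')
for n,g in(('top',f),('scene',s)):
    P=cloud(g); hsv=cv2.cvtColor(g['img'],cv2.COLOR_RGB2HSV); H,S,V=[hsv[...,i].astype(int) for i in range(3)]
    print(n,'clock',bot.observe()['clock'])
    for t in tubs(g): print(t)
    m=(((H>160)&(H<176))&(S>150)); q=P[m]; q=q[~np.isnan(q[:,0])]; print('tray',rect(q),np.percentile(q[:,2],[10,50,98]))
    d=P[168,328] if n=='top' else P[215,281]
    D=plane(f,328,168,.08); near=np.hypot(P[...,0]-D[0],P[...,1]-D[1])<.07
    q=P[near&(V<75)&(P[...,2]>.068)]; print('dial',rect(q),np.percentile(q[:,2],[5,50,95]),len(q))
    D=plane(f,337,241,.08); near=np.hypot(P[...,0]-D[0],P[...,1]-D[1])<.07
    q=P[near&((H<8)|(H>172))&(S>130)&(P[...,2]>.078)]; print('knob',rect(q),np.percentile(q[:,2],[5,50,95]),len(q))
    q=P[near&((H<8)|(H>172))&(S>130)&(P[...,2]>.045)]; print('knobdisc',rect(q),len(q))
    if n=='top':
        for nm,(u,v) in dict(belt=(500,150),bench=(420,350),lid=(432,208),tape=(382,122)).items(): print(nm,P[v,u].round(4))
c=np.hstack([cv2.resize(f['img'][130:210,288:368],(400,400)),cv2.resize(f['img'][240:320,121:201],(400,400))]); cv2.imwrite('pics/cropd.png',c[:,:,::-1])
E
```

```text
top clock 0.25
(array([565.2, 119.9]), np.int32(1944), array([ 0.7208, -0.5806,  0.0887]), array([ 0.7318, -0.6024,  0.0887]))
(array([169.9,  96.8]), np.int32(3318), array([0.8149, 0.376 , 0.0804]), array([0.8148, 0.3756, 0.0804]))
(array([ 62.9, 103.7]), np.int32(2903), array([0.8063, 0.63  , 0.0953]), array([0.7953, 0.6284, 0.0953]))
(array([536.8, 209.8]), np.int32(936), array([ 0.4896, -0.521 ,  0.0588]), array([ 0.5132, -0.5223,  0.0588]))
(array([395.4, 171.3]), np.int32(381), array([ 0.6137, -0.1767,  0.0763]), array([ 0.6134, -0.1766,  0.0763]))
(array([469.3, 177.4]), np.int32(385), array([ 0.5944, -0.3561,  0.0764]), array([ 0.5942, -0.356 ,  0.0764]))
(array([483.2, 235.9]), np.int32(416), array([ 0.4513, -0.377 ,  0.0761]), array([ 0.4513, -0.3768,  0.0761]))
(array([235.7, 284. ]), np.int32(306), array([0.3542, 0.2104, 0.0705]), array([0.3542, 0.2097, 0.0705]))
tray (array([0.52703497, 0.19099283]), 289, 458, np.float32(99.2)) [0.00316707 0.00577806 0.01942519]
dial (array([ 0.63602527, -0.01349873]), 41, 14, np.float32(79.8)) [0.07217829 0.08827541 0.09143789] 115
knob
[... 449 characters left out ...]
.9]), np.int32(2662), array([ 0.773 , -0.5838,  0.1131]), array([ 0.7782, -0.587 ,  0.1131]))
(array([202. , 138.9]), np.int32(632), array([ 0.6031, -0.522 ,  0.0566]), array([ 0.6005, -0.5226,  0.0566]))
(array([425.3, 212.5]), np.int32(217), array([0.3672, 0.2179, 0.0658]), array([0.3665, 0.2176, 0.0658]))
tray (array([0.57774933, 0.24963573]), 171, 349, np.float32(99.5)) [0.00209713 0.00364303 0.01682285]
dial (array([ 0.63741577, -0.01132783]), 43, 14, np.float32(80.1)) [0.06922785 0.08297547 0.08803031] 107
knob (array([ 0.44978595, -0.02588537]), 17, 41, np.float32(160.5)) [0.07871544 0.09114435 0.09799797] 122
knobdisc (array([ 0.45312134, -0.0199999 ]), 28, 39, np.float32(138.5)) 227
```

View pics/cropd.png

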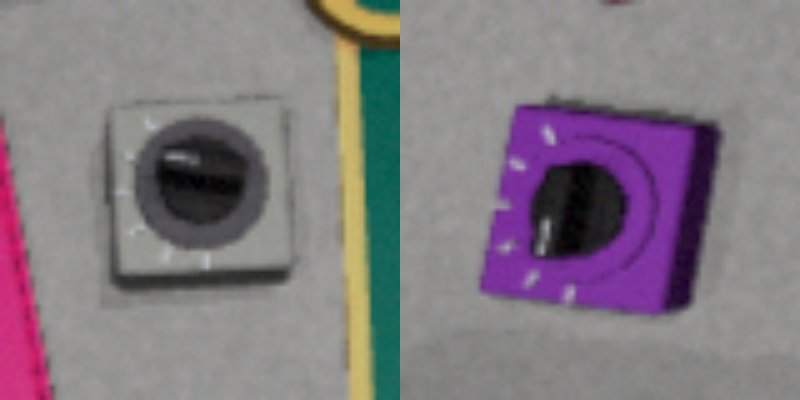

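The left crop is the grey-box dial: its bar is near horizontal in the picture, with the white pointer mark at the left end. The right crop is the purple look-alike, which I leave alone. The dial is at (0.637,-0.0125), with its bar at 80° in world axes and its top at about 0.089. I'll go there now.

```bash
python3 -m inch '[[-0.93,-0.73,0,0,0,0.96,1],[-0.93,-0.73,0,0,0,0.96,1],[-0.93,-0.73,0,0,0,0.96,1],[-0.93,-0.73,0,0,0,0.96,1],[-0.93,-0.73,0,0,0,0.96,1],[-0.93,-0.73,0,0,0,0.96,1],[-0.93,-0.73,0,0,0,0.96,1],[-0.93,-0.73,0,0,0,0.96,1],[-0.93,-0.73,0,0,0,0.96,1],[-0.93,-0.73,0,0,0,0.96,1]]'
python3 -c "
from h import *
print(rel([.637,-.0125,.25],[np.pi,0,np.radians(80)]),bot.observe()['qpos'].round(3))"
```

```text
clock: 1.5
position: [0.2922, 0.4226, 0.2483]
tool_rot: [-3.142, 0.0, 1.403]
force: [-0.1, -0.1, -0.4]
grip_width: 0.0853
finger_force: 0.0
(array([-1.857,  2.063, -0.009]), array([-0.   ,  0.   ,  0.004])) [-1.35   0.362  0.348  1.904 -0.155  0.902 -1.094]
```

```bash
python3 -m inch '[[-0.9,1,0,0,0,0,1],[-0.9,1,0,0,0,0,1],[-0.9,1,0,0,0,0,1],[-0.9,1,0,0,0,0,1],[-0.9,1,0,0,0,0,1],[-0.9,1,0,0,0,0,1]]' >/dev/null
python3 -m inch '[[-0.93,1,0,0,0,0,1],[-0.93,1,0,0,0,0,1],[-0.93,1,0,0,0,0,1],[-0.93,1,0,0,0,0,1],[-0.93,1,0,0,0,0,1],[-0.93,1,0,0,0,0,1],[-0.93,1,0,0,0,0,1]]'
python3 -c "
from h import *
print(rel([.637,-.0125,.17],[np.pi,0,np.radians(80)]),bot.observe()['qpos'].round(3))"
```

```text
clock: 3.12
position: [0.6233, -0.0046, 0.2481]
tool_rot: [-3.141, -0.001, 1.401]
force: [-0.5, -0.7, 0.4]
grip_width: 0.0852
finger_force: 0.0
(array([-0.028,  0.074,  0.39 ]), array([-0.001, -0.   ,  0.003])) [-0.381  0.558  0.445  1.622 -0.271  1.024 -0.022]
```

```bash
python3 -m inch '[[-0.03,0.07,0.2,0,0,0,1],[-0.03,0.07,0.2,0,0,0,1],[-0.03,0.07,0.2,0,0,0,1]]' >/dev/null
python3 - <<'E'
from h import *
f=grab('wrist','w1.png'); P=cloud(f); V=f['img'].max(2)
q=P[(V<75)&(P[...,2]>.075)&(P[...,2]<.1)&(np.hypot(P[...,0]-.637,P[...,1]+.0125)<.04)]; print(rect(q),np.percentile(q[:,2],[5,50,95]),len(q))
p=rect(q)[0]; print(rel([*p,.080],[np.pi,0,np.radians(rect(q)[3])]))
E
```

```text
(array([ 0.63433612, -0.01151366]), 39, 14, np.float32(80.3)) [0.0850566  0.08886672 0.09011537] 597
(array([ 0.01 , -0.014,  0.649]), array([ 0.001, -0.   , -0.001]))
```

View pics/w1.png

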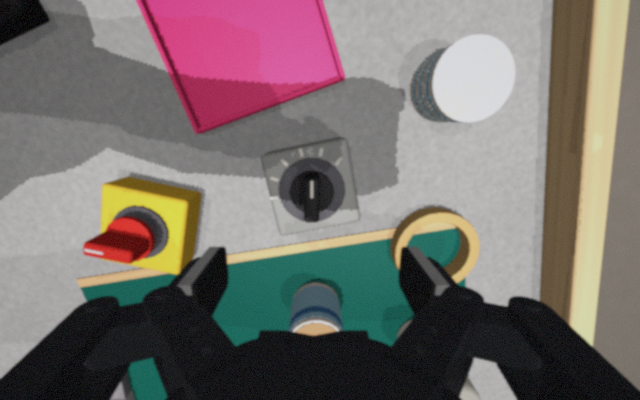

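The wrist view shows the dial at (312,190), with its pointer towards the top of the picture and the fingers spanning it. Next I descend, grip, and turn anticlockwise.

```bash
python3 -m inch '[[0.005,-0.005,0.25,0,0,0,1],[0.005,-0.005,0.45,0,0,0,1],[0.005,-0.005,0.65,0,0,0,1],[0.005,-0.005,0.65,0,0,0,1],[0.005,-0.005,0.65,0,0,0,0],[0.005,-0.005,0.65,0,0,0,0],[0.005,-0.005,0.65,0,0,0,0],[0.005,-0.005,0.65,0,0,0,0],[0.005,-0.005,0.65,0,0,0,0]]' 40
python3 -m inch '[[0,0,0,0,0,-0.1,0],[0,0,0,0,0,-0.2,0],[0,0,0,0,0,-0.3,0],[0,0,0,0,0,-0.4,0],[0,0,0,0,0,-0.5,0],[0,0,0,0,0,-0.6,0],[0,0,0,0,0,-0.7,0],[0,0,0,0,0,-0.8,0],[0,0,0,0,0,-0.8,0]]'
python3 -c "
from h import *
s=bot.observe();print(s['moment'].round(2),s['qpos'].round(3))"
```

```text
clock: 4.68
position: [0.6353, -0.0135, 0.0791]
tool_rot: [-3.141, -0.0, 1.399]
force: [-9.0, 1.5, 14.1]
grip_width: 0.0134
finger_force: 41.5
clock: 5.8
position: [0.6349, -0.0135, 0.079]
tool_rot: [-3.141, -0.002, 2.658]
force: [-11.0, 2.6, 15.3]
grip_width: 0.0135
finger_force: 41.9
[0.56 2.36 0.04] [-0.081  0.746  0.014  1.689 -0.016  0.709  1.029]
```

```bash
python3 -m inch '[[0,0,-0.01,0,0,-0.1,0],[0,0,-0.01,0,0,-0.2,0],[0,0,-0.01,0,0,-0.2,0]]'
python3 -c "
from h import *
s=bot.observe();print(s['moment'].round(2),s['qpos'].round(3))"
python3 -m inch '[[0,0,0,0,0,-0.1,0],[0,0,0,0,0,-0.2,0],[0,0,0,0,0,-0.2,0]]'
python3 -c "
from h import *
s=bot.observe();print(s['moment'].round(2),s['qpos'].round(3))"
```

```text
clock: 6.18
position: [0.6347, -0.0137, 0.0793]
tool_rot: [-3.142, -0.002, 2.969]
force: [-1.5, 0.8, -16.3]
grip_width: 0.013
finger_force: 41.7
[0.41 0.28 0.04] [-0.026  0.744 -0.068  1.686  0.069  0.716  1.269]
clock: 6.55
position: [0.6352, -0.0139, 0.0796]
tool_rot: [3.141, -0.001, -3.006]
force: [0.5, 1.8, -19.8]
grip_width: 0.0134
finger_force: 88.8
[ 0.43 -0.39 -1.8 ] [ 0.028  0.746 -0.149  1.682  0.152  0.726  1.51 ]
```

```bash
python3 -m inch '[[0,0,0,0,0,-0.05,0],[0,0,0,0,0,-0.05,0],[0,0,0,0,0,-0.05,0]]'
python3 -c "
from h import *
s=bot.observe();print(s['moment'].round(2),s['qpos'].round(3))"
python3 -m inch '[[0,0,0,0,0,0.05,0],[0,0,0,0,0,0.05,1],[0,0,0,0,0,0.05,1],[0,0,0,0,0,0.05,1],[0,0,-0.3,0,0,0.05,1],[0,0,-0.6,0,0,0.05,1],[0,0,-0.8,0,0,0.05,1],[0,0,-0.8,0,0,0.05,1]]'
python3 - <<'E'
from h import *
for i in range(2):
    f=grab('top'); print([ (t[0],t[3]) for t in tubs(f) if t[1]<500])
P=cloud(f);V=f['img'].max(2)
q=P[(V<75)&(P[...,2]>.068)&(P[...,2]<.1)&(np.hypot(P[...,0]-.635,P[...,1]+.013)<.05)]; print(len(q),rect(q) if len(q)>5 else 0)
cv2.imwrite('pics/t2.png',f['img'][:,:,::-1])
E
```

```text
clock: 6.92
position: [0.6353, -0.0138, 0.0798]
tool_rot: [3.141, -0.001, -2.927]
force: [-0.3, 0.9, -22.2]
grip_width: 0.0131
finger_force: 141.8
[ 0.34 -0.2  -3.75] [ 0.04   0.747 -0.169  1.681  0.172  0.729  1.572]
clock: 7.92
position: [0.6373, -0.0137, 0.2441]
tool_rot: [-3.141, 0.006, -2.999]
force: [-0.2, -0.7, -1.5]
grip_width: 0.0855
finger_force: 0.0
[(array([469.2, 177.4]), array([ 0.5943, -0.3559,  0.0763])), (array([483.2, 235.9]), array([ 0.4512, -0.3767,  0.0762])), (array([235.8, 284. ]), array([0.3541, 0.2096, 0.0702]))]
[(array([469.1, 177.4]), array([ 0.5942, -0.3557,  0.0763])), (array([483.2, 235.9]), array([ 0.4512, -0.3768,  0.0761])), (array([235.8, 284. ]), array([0.354 , 0.2097, 0.0704]))]
0 0
```

```bash
cat >> h.py <<'E'
def go(c,phi,e,back=0,up=0):
    """rows units to put TCP at c (tub centre), tool elev e deg in vertical plane azimuth phi deg, 'back' m behind"""
    p,q=np.radians([phi,e]); r=np.array([np.cos(p),np.sin(p),0]); Z=np.array([0,0,1.]); t=np.cross(Z,r)
    z=np.cos(q)*r+np.sin(q)*Z; M=np.stack([np.cross(t,z),t,z],1)
    return rel(np.array(c)-back*z+up*Z,R.from_matrix(M).as_euler('xyz'))
def qp(): s=bot.observe(); print('q',s['qpos'].round(2),'pos',s['position'].round(4),'F',s['force'].round(1),s['grip_width'].round(4))
E
python3 - <<'E'
from h import *
f=grab('top'); P=cloud(f); print('bottle',plane(f,418,130,.04),plane(f,433,106,.165)); qp()
print(go([.613,-.177,.039],-16,-45,.2))
m=cv2.inRange(cv2.cvtColor(f['img'],cv2.COLOR_RGB2HSV),(160,150,0),(176,255,255)); m[:,:120]=0
c=max(cv2.findContours(m,0,2)[0],key=cv2.contourArea); pts=np.array([plane(f,u,v,.018) for u,v in c[:,0]]); print('tray',rect(pts))
E
```

```text
bottle [ 0.73000737 -0.24895666  0.04      ] [ 0.74283529 -0.25226935  0.165     ]Traceback (most recent call last):
  File "<stdin>", line 2, in <module>
  File "h.py", line 39, in qp
    def qp(): s=bot.observe(); print('q',s['qpos'].round(2),'pos',s['position'].round(4),'F',s['force'].round(1),s['grip_width'].round(4))
                                                                                                                 ^^^^^^^^^^^^^^^^^^^^^
AttributeError: 'float' object has no attribute 'round'
```

```bash
sed -i "s/s\['grip_width'\].round(4)/round(s['grip_width'],4)/" h.py
python3 - <<'E'
from h import *
f=grab('top'); qp()
print(go([.613,-.177,.039],-16,-45,.2))
m=cv2.inRange(cv2.cvtColor(f['img'],cv2.COLOR_RGB2HSV),(160,150,0),(176,255,255)); m[:,:120]=0
c=max(cv2.findContours(m,0,2)[0],key=cv2.contourArea); pts=np.array([plane(f,u,v,.018) for u,v in c[:,0]]); print('tray',rect(pts))
E
```

```text
q [ 0.04  0.55 -0.17  1.57  0.11  1.03  1.55] pos [ 0.6353 -0.0137  0.2393] F [-0.1 -0.1 -0.9] 0.0852
(array([ 0.871, -0.503,  0.296]), array([ 0.105, -0.493,  0.255]))
tray (array([0.57715857, 0.24810873]), 170, 349, np.float32(99.5))
```

```bash
python3 -m inch '[[0.87,-0.5,0.3,0.105,-0.49,0.255,1],[0.87,-0.5,0.3,0.105,-0.49,0.255,1],[0.87,-0.5,0.3,0.105,-0.49,0.255,1],[0.87,-0.5,0.3,0.105,-0.49,0.255,1],[0.87,-0.5,0.3,0.105,-0.49,0.255,1],[0.87,-0.5,0.3,0.105,-0.49,0.255,1],[0.87,-0.5,0.3,0.105,-0.49,0.255,1],[0.87,-0.5,0.3,0.105,-0.49,0.255,1]]'
python3 - <<'E'
from h import *
qp(); f=grab('top'); w=grab('wrist')
P=cloud(f);V=f['img'].max(2)
q=P[(V<75)&(P[...,2]>.075)&(P[...,2]<.1)&(np.hypot(P[...,0]-.635,P[...,1]+.013)<.05)]; print('dial',len(q),rect(q) if len(q)>5 else 0)
print([t[3] for t in tubs(f) if t[1]<500],[t for t in tubs(w)])
cv2.imwrite('pics/a1.png',np.hstack([cv2.resize(f['img'],(400,250)),cv2.resize(w['img'],(400,250))])[:,:,::-1])
for b in(.1,0): print(go([.613,-.177,.039],-16,-45,b))
E
```

```text
clock: 9.12
position: [0.4726, -0.1511, 0.1685]
tool_rot: [-2.974, 0.458, 3.011]
force: [-1.9, -0.5, -1.2]
grip_width: 0.0852
finger_force: 0.0
q [ 0.44  0.34 -0.44  2.36  1.52  0.35  0.02] pos [ 0.4726 -0.1511  0.1685] F [-1.9 -0.5 -1.2] 0.0852
dial 91 (array([ 0.63637592, -0.01368675]), 12, 42, np.float32(178.9))
[array([ 0.6135, -0.1767,  0.0761]), array([ 0.5943, -0.356 ,  0.0763]), array([ 0.4513, -0.3767,  0.0762]), array([0.3542, 0.2098, 0.0704])] [(array([ 67.9, 160.5]), np.int32(2036), array([ 0.446 , -0.3753,  0.0756]), array([ 0.4461, -0.3756,  0.0756])), (array([ 62.9, 237.6]), np.int32(1728), array([ 0.5589, -0.5187,  0.0557]), array([ 0.5626, -0.5185,  0.0557])), (array([170.2, 260.7]), np.int32(612), array([ 0.5853, -0.3586,  0.0755]), array([ 0.586 , -0.3577,  0.0755])), (array([328.6, 272.6]), np.int32(1078), array([ 0.608 , -0.1759,  0.0755]), array([ 0.6079, -0.1758,  0.0755])), (array([ 44.1, 299. ]), np.int32(3880), array([ 0.66  , -0.6199,  0.0845]), array([ 0.6676, -0.6317,  0.0845])), (array([ 18.2, 334.7]), np.int32(332), array([ 0.7245, -0.7072,  0.1197]), array([ 0.7211, -0.7071,  0.1197]))]
(array([-0.206,  0.089,  0.414]), array([-0.05 , -0.203,  0.093]))
(array([-0.364,  0.116,  0.887]), array([-0.05 , -0.203,  0.093]))
```

View pics/a1.png

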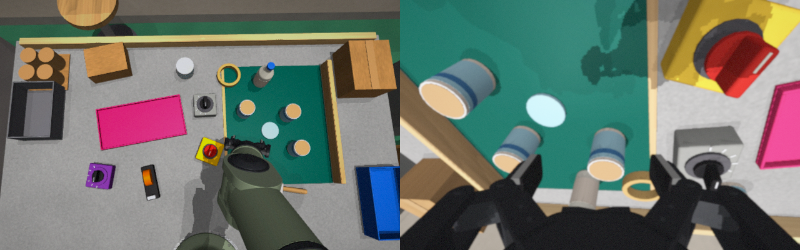

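The dial bar has turned 99° to the stop and the tubs are still. The tilt is short because the arm is folded close in, so I'll finish it while moving in.

```bash
python3 -m inch '[[-0.2,0.09,0.41,-0.05,-0.2,0.09,1],[-0.2,0.09,0.41,-0.05,-0.2,0.09,1],[-0.2,0.09,0.41,-0.05,-0.2,0.09,1],[-0.2,0.09,0.41,-0.05,-0.2,0.09,1],[-0.2,0.09,0.41,-0.05,-0.2,0.09,1]]'
python3 - <<'E'
from h import *
qp(); w=grab('wrist'); print([t for t in tubs(w)])
print(go([.613,-.1767,.039],-16,-45,0))
print(go([.613,-.1767,.045],-16,-55,0))
E
```

```text
clock: 9.85
position: [0.5432, -0.1587, 0.1076]
tool_rot: [-3.131, 0.774, 2.872]
force: [-1.0, -0.8, -1.1]
grip_width: 0.0854
finger_force: 0.0
q [ 0.65  0.7  -0.68  2.41  2.54  0.8  -0.93] pos [ 0.5432 -0.1587  0.1076] F [-1.  -0.8 -1.1] 0.0854
[(array([313.9, 252. ]), np.int32(1349), array([ 0.6064, -0.1755,  0.0756]), array([ 0.6064, -0.1755,  0.0756])), (array([102.4, 264. ]), np.int32(988), array([ 0.5893, -0.3556,  0.0756]), array([ 0.5893, -0.3553,  0.0756]))]
(array([-0.013,  0.013,  0.5  ]), array([-0.004, -0.007,  0.005]))
(array([-0.034,  0.013,  0.479]), array([-0.004,  0.104,  0.005]))
```

```bash
python3 -m inch '[[-0.01,0.013,0.2,0,0,0,1],[-0.01,0.013,0.35,0,0,0,1],[-0.01,0.013,0.49,0,0,0,1],[-0.01,0.013,0.49,0,0,0,1],[-0.01,0.013,0.49,0,0,0,0],[-0.01,0.013,0.49,0,0,0,0],[-0.01,0.013,0.49,0,0,0,0],[-0.01,0.013,0.49,0,0,0,0]]' 25
python3 - <<'E'
from h import *
qp(); print(go([.611,-.1767,.039],-16,-45,0,.1))
E
```

```text
clock: 10.9
position: [0.6139, -0.1743, 0.0447]
tool_rot: [-3.133, 0.783, 2.873]
force: [-3.6, 0.9, 7.5]
grip_width: 0.0623
finger_force: 26.3
q [ 0.62  0.89 -0.62  2.23  2.6   0.81 -0.88] pos [ 0.6139 -0.1743  0.0447] F [-3.6  0.9  7.5] 0.0623
(array([-0.325, -0.018, -0.342]), array([-0.001, -0.001,  0.005]))
```

```bash
python3 -m inch '[[-0.17,0,-0.17,0,0,0,0],[-0.34,0,-0.34,0,0,0,0],[-0.34,0,-0.34,0,0,0,0],[-0.34,0,-0.34,0,0.12,0,0],[-0.34,0,-0.34,0,0.24,0,0],[-0.34,0,-0.34,0,0.36,0,0],[-0.34,0,-0.34,0,0.48,0,0],[-0.34,0,-0.34,0,0.6,0,0],[-0.34,0,-0.34,0,0.72,0,0],[-0.34,0,-0.34,0,0.84,0,0],[-0.34,0,-0.34,0,0.96,0,0],[-0.34,0,-0.34,0,1,0,0],[-0.34,0,-0.34,0,1,0,0]]'
python3 - <<'E'
from h import *
qp(); s=grab('scene','s3.png'); print(go([.60,-.175,.036],-16,-135,0))
E
```

```text
clock: 12.52
position: [0.6142, -0.1736, 0.1404]
tool_rot: [-3.096, -0.444, 2.846]
force: [-0.5, 0.0, -0.6]
grip_width: 0.0622
finger_force: 28.4
q [ 0.47  0.96 -0.58  1.22  0.38  1.54  1.19] pos [ 0.6142 -0.1736  0.1404] F [-0.5  0.  -0.6] 0.0622
(array([-0.17 , -0.001,  0.484]), array([-0.022,  0.207, -0.014]))
```

View pics/s3.png

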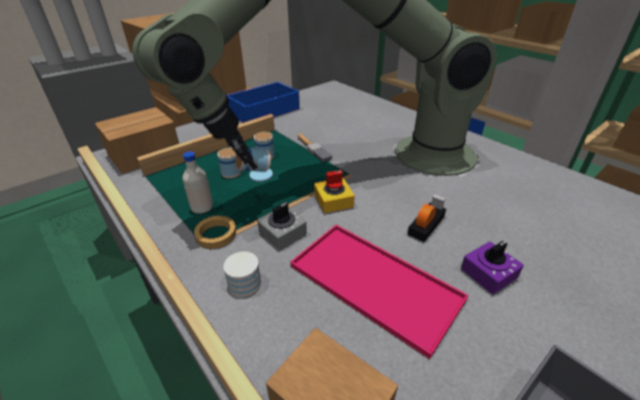

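The tub is held, at about (262,155), and tilting as intended. Laying it down here would bring the wrist near the bottle at (197,185). I'll do the regrasp inside the tray slot instead, so lift and carry it over.

```bash
python3 - <<'E'
from h import *
print(go([.614,-.1736,.22],-16,-135)); print(go([.605,0,.22],0,-135)); print(go([.595,.146,.20],12,-135))
E
```

```text
(array([ 0.181, -0.013, -0.37 ]), array([-0.022,  0.207, -0.014]))
(array([ 0.447,  0.809, -0.275]), array([ 0.082,  0.202, -0.158]))
(array([ 0.636,  1.501, -0.1  ]), array([ 0.161,  0.196, -0.267]))
```

```bash
python3 -m inch '[[0.18,0,-0.37,0,0,0,0],[0.18,0,-0.37,0,0.1,0,0],[0.45,0.4,-0.28,0.04,0.2,-0.08,0],[0.45,0.8,-0.28,0.08,0.2,-0.16,0],[0.45,0.8,-0.28,0.08,0.2,-0.16,0],[0.45,0.8,-0.28,0.08,0.2,-0.16,0],[0.45,0.8,-0.28,0.08,0.2,-0.16,0]]'
python3 - <<'E'
from h import *
qp();print(go([.595,.146,.14],12,-135)); print(go([.595,.146,.041],12,-135))
E
```

```text
clock: 13.45
position: [0.6035, -0.0009, 0.2213]
tool_rot: [-3.134, -0.762, 3.137]
force: [-0.1, -1.0, -0.3]
grip_width: 0.0624
finger_force: 28.4
q [ 0.09  0.98 -0.38  1.03  0.16  1.93  1.32] pos [ 0.6035 -0.0009  0.2213] F [-0.1 -1.  -0.3] 0.0624
(array([-0.247,  0.737,  0.32 ]), array([ 0.09 ,  0.014, -0.098]))
(array([-0.589,  0.74 ,  0.678]), array([ 0.09 ,  0.014, -0.098]))
```

```bash
python3 -m inch '[[-0.12,0.37,0.16,0.045,0,-0.05,0],[-0.25,0.74,0.32,0.09,0.014,-0.1,0],[-0.25,0.74,0.32,0.09,0.014,-0.1,0],[-0.25,0.74,0.32,0.09,0.014,-0.1,0],[-0.35,0.74,0.43,0.09,0.014,-0.1,0],[-0.45,0.74,0.54,0.09,0.014,-0.1,0],[-0.53,0.74,0.62,0.09,0.014,-0.1,0],[-0.53,0.74,0.62,0.09,0.014,-0.1,0],[-0.53,0.74,0.62,0.09,0.014,-0.1,0]]'
python3 - <<'E'
from h import *
qp();print(go([.595,.146,.038],12,-135)); s=grab('scene'); cv2.imwrite('pics/s4.png',cv2.resize(s['img'][160:400,180:500],(800,600))[:,:,::-1])
E
```

```text
clock: 14.58
position: [0.5951, 0.1465, 0.0583]
tool_rot: [3.137, -0.783, -2.927]
force: [-0.8, -0.1, -0.1]
grip_width: 0.0622
finger_force: 28.4
q [-0.13  1.2  -0.41  1.    0.22  1.77  1.29] pos [0.5951 0.1465 0.0583] F [-0.8 -0.1 -0.1] 0.0622
(array([-0.071, -0.003,  0.073]), array([0.001, 0.001, 0.002]))
```

View pics/s4.png

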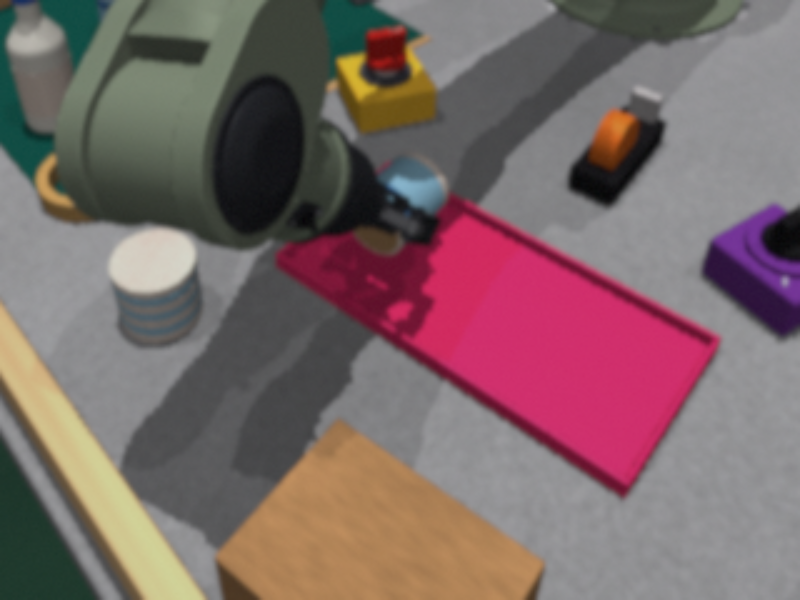

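The tub lies horizontal over the tray end, at about (405,200) in the crop. The wrist clears everything. I'll lower it and watch the force.

```bash
python3 -m inch '[[-0.04,0,0.04,0,0,0,0],[-0.068,0,0.068,0,0,0,0],[-0.071,0,0.071,0,0,0,0],[-0.071,0,0.071,0,0,0,0]]'
python3 -m inch '[[-0.005,0,0.005,0,0,0,0],[-0.01,0,0.01,0,0,0,0],[-0.01,0,0.01,0,0,0,0]]'
```

```text
clock: 15.12
position: [0.5947, 0.1466, 0.0375]
tool_rot: [3.138, -0.784, -2.927]
force: [0.5, 0.4, -0.0]
grip_width: 0.062
finger_force: 28.4
clock: 15.5
position: [0.5949, 0.1466, 0.0353]
tool_rot: [3.138, -0.784, -2.927]
force: [0.3, -0.5, 5.5]
grip_width: 0.0621
finger_force: 28.8
```

```bash
python3 -m inch '[[0,0,0,0,0,0,1],[0,0,0,0,0,0,1],[0,0,0,0,0,0,1],[0.03,0,0.014,0,0,0,1],[0.03,0,0.014,0,-0.12,0,1],[0.03,0,0.014,0,-0.24,0,1],[0.03,0,0.014,0,-0.36,0,1],[0.03,0,0.014,0,-0.48,0,1],[0.03,0,0.014,0,-0.6,0,1],[0.03,0,0.014,0,-0.72,0,1],[0.03,0,0.014,0,-0.84,0,1],[0.03,0,0.014,0,-0.96,0,1],[0.03,0,0.014,0,-1,0,1],[0.03,0,0.014,0,-1,0,1],[0.03,0,0.014,0,-1,0,1]]'
python3 - <<'E'
from h import *
qp();print(go([.589,.145,.038],12,-45)); s=grab('scene'); w=grab('wrist'); cv2.imwrite('pics/s5.png',np.hstack([cv2.resize(s['img'][160:360,240:400],(400,500)),cv2.resize(w['img'],(400,250))[np.r_[:250,:250]]])[:,:,::-1])
E
```

```text
clock: 17.38
position: [0.5895, 0.1242, 0.0313]
tool_rot: [-3.008, 0.503, -2.912]
force: [0.6, -2.4, -0.2]
grip_width: 0.0857
finger_force: 0.3
q [-0.15  0.76 -0.35  2.16  2.08  0.49 -0.62] pos [0.5895 0.1242 0.0313] F [ 0.6 -2.4 -0.2] 0.0857
(array([-0.035,  0.098, -0.032]), array([-0.076, -0.179,  0.022]))
```

View pics/s5.png

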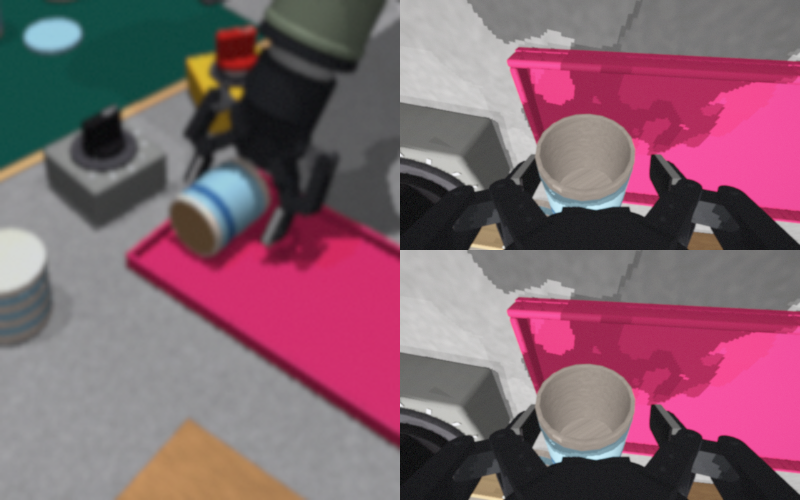

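The tub lies between the open fingers, mouth towards the robot (scene crop at about (220,210)). The TCP drifted 21 mm sideways during the turn. I'll finish the pose and then close.

```bash
python3 -m inch '[[-0.035,0.0,-0.032,-0.04,-0.09,0.01,1],[-0.035,0.03,-0.032,-0.076,-0.18,0.02,1],[-0.035,0.06,-0.032,-0.076,-0.18,0.02,1],[-0.035,0.06,-0.032,-0.076,-0.18,0.02,1],[-0.035,0.06,-0.032,-0.076,-0.18,0.02,1],[-0.035,0.06,-0.032,-0.076,-0.18,0.02,1]]'
python3 - <<'E'
from h import *
qp();print(go([.589,.14,.038],12,-45))
f=grab('top');P=cloud(f)
m=(P[...,2]>.045)&(P[...,2]<.075)&(f['img'][...,2]>f['img'][...,0].astype(int)+15); q=P[m]; q=q[np.hypot(q[:,0]-.59,q[:,1]-.14)<.07]; print(len(q),rect(q) if len(q)>5 else 0)
E
```

```text
clock: 18.23
position: [0.5909, 0.1366, 0.0383]
tool_rot: [-3.134, 0.783, -2.925]
force: [0.3, 0.2, 0.2]
grip_width: 0.0854
finger_force: 0.0
q [ 0.08  0.89 -0.59  2.31  2.63  0.89 -0.97] pos [0.5909 0.1366 0.0383] F [0.3 0.2 0.2] 0.0854
(array([ 0.005,  0.019, -0.003]), array([-0.002, -0.001,  0.003]))
560 (array([0.59750964, 0.12608737]), 62, 60, np.float32(11.7))
```

```bash
python3 -m inch '[[0.01,-0.04,0.01,0,0,0,1],[0.01,-0.04,0.01,0,0,0,1],[0.01,-0.04,0.01,0,0,0,0],[0.01,-0.04,0.01,0,0,0,0],[0.01,-0.04,0.01,0,0,0,0],[0.01,-0.04,0.01,0,0,0,0],[-0.15,0.04,-0.15,0,0,0,0],[-0.3,0.04,-0.3,0,0,0,0],[-0.3,0.04,-0.3,0,0,0,0]]' 25
python3 -m inch '[[0,0,0,0,0.12,0,0],[0,0,0,0,0.24,0,0],[0,0,0,0,0.36,0,0],[0,0,0,0,0.48,0,0],[0,0,0,0,0.6,0,0],[0,0,0,0,0.72,0,0],[0,0,0,0,0.84,0,0],[0,0,0,0,0.96,0,0],[0,0,0,0,1,0,0],[0,0,0,0,1,0,0],[0,0,0,0,1,0,0],[0,0,0,0,1,0,0],[0,0,0,0,1,0,0],[0,0,0,0,1,0,0]]'
python3 - <<'E'
from h import *
qp();print(go([.595,.146,.05],12,-135)); s=grab('scene');  cv2.imwrite('pics/s6.png',cv2.resize(s['img'][140:380,200:440],(500,500))[:,:,::-1])
E
```

```text
clock: 19.4
position: [0.5899, 0.1456, 0.1261]
tool_rot: [-3.136, 0.788, -2.925]
force: [-0.4, 0.1, -0.4]
grip_width: 0.0627
finger_force: 28.0
clock: 21.15
position: [0.5887, 0.1451, 0.1223]
tool_rot: [-3.136, -0.786, -2.934]
force: [0.3, 0.7, 0.2]
grip_width: 0.0621
finger_force: 28.0
q [-0.07  1.13 -0.54  1.03  0.28  1.85  1.22] pos [0.5887 0.1451 0.1223] F [0.3 0.7 0.2] 0.0621
(array([-0.278, -0.001,  0.233]), array([-0.003, -0.   , -0.001]))
```

View pics/s6.png

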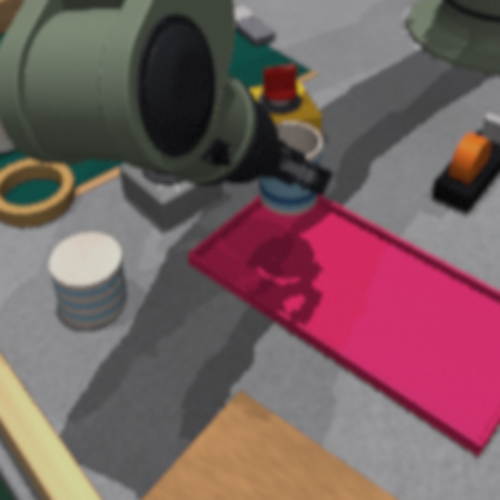

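The tub is upright, mouth up, at about (292,170) in the crop and above its slot. I'll lower it.

```bash
python3 -m inch '[[-0.14,0,0.12,0,0,0,0],[-0.275,0,0.235,0,0,0,0],[-0.275,0,0.235,0,0,0,0],[-0.275,0,0.235,0,0,0,0]]'
python3 -m inch '[[-0.01,0,0.01,0,0,0,0],[-0.02,0,0.02,0,0,0,0],[-0.02,0,0.02,0,0,0,0]]'
python3 -m inch '[[-0.007,0,0.007,0,0,0,0],[-0.014,0,0.014,0,0,0,0],[-0.014,0,0.014,0,0,0,0]]'
```

```text
clock: 21.7
position: [0.5949, 0.146, 0.0528]
tool_rot: [-3.137, -0.785, -2.934]
force: [-0.0, 0.1, -0.4]
grip_width: 0.0625
finger_force: 28.0
clock: 22.08
position: [0.5947, 0.1458, 0.0456]
tool_rot: [-3.137, -0.787, -2.934]
force: [2.6, -0.1, 3.7]
grip_width: 0.0624
finger_force: 28.2
clock: 22.45
position: [0.5953, 0.1451, 0.044]
tool_rot: [-3.135, -0.787, -2.936]
force: [3.7, -4.9, 30.4]
grip_width: 0.062
finger_force: 29.0
```

```bash
python3 -m inch '[[0.01,0,-0.01,0,0,0,0],[0.01,0,-0.01,0,0,0,1],[0.01,0,-0.01,0,0,0,1],[0.01,0,-0.01,0,0,0,1],[0,0,-0.2,0,0,0,1],[0,0,-0.5,0,0,0,1],[0.1,0,-0.75,0,0,0,1],[0.1,0,-0.75,0,0,0,1]]'
python3 - <<'E'
from h import *
qp(); f=grab('top'); s=grab('scene')
for g in(f,):
    P=cloud(g); q=P[(P[...,2]>.06)&(P[...,2]<.085)&(np.hypot(P[...,0]-.595,P[...,1]-.146)<.06)]; print(len(q),rect(q) if len(q)>5 else 0, np.percentile(q[:,2],[5,50,95]) if len(q) else 0)
print([t[3] for t in tubs(f) if t[1]<500])
cv2.imwrite('pics/s7.png',cv2.resize(s['img'][140:340,220:420],(400,400))[:,:,::-1])
print(go([.55,.03,.27],0,-90)); print(go([.52,-.2,.27],-30,-70))
E
```

```text
clock: 23.45
position: [0.6476, 0.1519, 0.1139]
tool_rot: [-3.129, -0.773, -2.955]
force: [0.1, -0.7, -1.5]
grip_width: 0.0857
finger_force: 0.0
q [-0.33  1.22  0.12  0.78 -0.15  1.92  1.52] pos [0.6476 0.1519 0.1139] F [ 0.1 -0.7 -1.5] 0.0857
0 0 0
[array([ 0.5943, -0.3561,  0.0763]), array([ 0.4512, -0.3768,  0.0762])]
(array([ 0.963, -0.512, -0.124]), array([-0.056, -0.485,  0.116]))
(array([ 1.22 , -1.61 ,  0.144]), array([-0.108, -0.675,  0.47 ]))
```

View pics/s7.png

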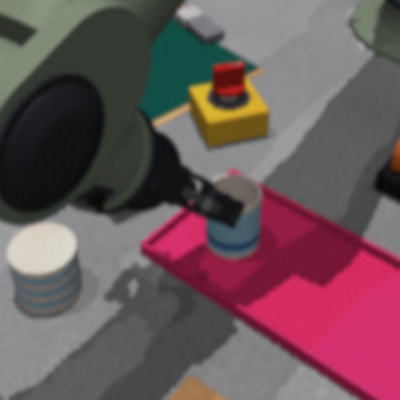

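The tub stands upright in the tray, let go, at about (235,215) in the crop. I'll move off upward and on towards the next tubs.

```bash
python3 -m inch '[[0.25,0,-0.25,0,-0.05,0,1],[0.45,0,-0.45,0,-0.15,0,1],[0.45,0,-0.45,0,-0.25,0,1],[0.96,-0.5,-0.12,-0.05,-0.48,0.11,1],[0.96,-0.5,-0.12,-0.05,-0.48,0.11,1],[0.96,-0.5,-0.12,-0.05,-0.48,0.11,1],[0.96,-0.5,-0.12,-0.05,-0.48,0.11,1],[0.96,-0.5,-0.12,-0.05,-0.48,0.11,1],[0.96,-0.5,-0.12,-0.05,-0.48,0.11,1]]'
python3 - <<'E'
from h import *
qp(); f=grab('top'); P=cloud(f); q=P[(P[...,2]>.06)&(P[...,2]<.085)&(np.hypot(P[...,0]-.595,P[...,1]-.146)<.06)]; print(len(q),rect(q) if len(q)>5 else 0)
print(go([.45,-.22,.24],-31,-65))
E
```

```text
clock: 24.68
position: [0.5494, 0.0331, 0.2659]
tool_rot: [-3.138, -0.016, -3.129]
force: [0.1, 0.7, -0.9]
grip_width: 0.0856
finger_force: 0.0
q [-0.31  0.4   0.19  1.77 -0.08  0.99  1.5 ] pos [0.5494 0.0331 0.2659] F [ 0.1  0.7 -0.9] 0.0856
61 (array([0.59410028, 0.16752019]), 52, 17, np.float32(5.2))
(array([ 0.51 , -1.258,  0.142]), array([ 0.072, -0.28 ,  0.348]))
```

```bash
python3 -m inch '[[0.3,-1,0.1,0.07,-0.28,0.35,1],[0.3,-1,0.1,0.07,-0.28,0.35,1],[0.3,-1,0.1,0.07,-0.28,0.35,1],[0.3,-1,0.1,0.07,-0.28,0.35,1],[0.3,-1,0.1,0.07,-0.28,0.35,1],[0.3,-1,0.1,0.07,-0.28,0.35,1]]' >/dev/null
python3 - <<'E'
from h import *
qp(); print(go([.594,-.356,.0387],-31,-45,.12,.03)); print(go([.594,-.356,.0387],-31,-45,.1))
E
```

```text
q [-0.33  0.22  0.52  2.22  0.16  0.33  1.04] pos [ 0.4916 -0.1678  0.248 ] F [0.1 0.  0.8] 0.0851
(array([-0.254, -0.544,  0.638]), array([ 0.001, -0.223, -0.001]))
(array([-0.225, -0.545,  0.868]), array([ 0.001, -0.223, -0.001]))
```

```bash
python3 -m inch '[[-0.1,-0.2,0.2,0,-0.1,0,1],[-0.2,-0.4,0.45,0,-0.2,0,1],[-0.25,-0.54,0.64,0,-0.22,0,1],[-0.25,-0.54,0.64,0,-0.22,0,1],[-0.25,-0.54,0.64,0,-0.22,0,1],[-0.25,-0.54,0.64,0,-0.22,0,1],[-0.25,-0.54,0.64,0,-0.22,0,1],[-0.25,-0.54,0.64,0,-0.22,0,1]]'
python3 - <<'E'
from h import *
qp(); w=grab('wrist'); print([t for t in tubs(w)]); f=grab('top'); print([t[3] for t in tubs(f) if t[1]<500])
print(go([.594,-.356,.0387],-31,-45,.1));print(go([.594,-.356,.0387],-31,-45))
E
```

```text
clock: 26.48
position: [0.5002, -0.3182, 0.1776]
tool_rot: [-2.952, 0.711, 2.651]
force: [0.0, -0.7, 0.5]
grip_width: 0.0858
finger_force: 0.0
q [ 0.33  0.45 -0.03  2.31  2.28  0.43 -0.89] pos [ 0.5002 -0.3182  0.1776] F [ 0.  -0.7  0.5] 0.0858
[(array([219.4,  98.8]), np.int32(3951), array([ 0.4455, -0.3743,  0.0757]), array([ 0.4455, -0.3742,  0.0757])), (array([351.2, 202.8]), np.int32(1314), array([ 0.5891, -0.3538,  0.0756]), array([ 0.589 , -0.3539,  0.0756])), (array([243. , 311.9]), np.int32(259), array([ 0.7906, -0.703 ,  0.1198]), array([ 0.7902, -0.7035,  0.1198]))]
[array([ 0.5944, -0.3558,  0.0764]), array([0.354 , 0.2096, 0.0706])]
(array([0.097, 0.15 , 0.332]), array([-0.1  , -0.048,  0.027]))
(array([0.058, 0.227, 0.824]), array([-0.1  , -0.048,  0.027]))
```

```bash
python3 -m inch '[[0.09,0.15,0.15,-0.1,-0.05,0.03,1],[0.09,0.15,0.33,-0.1,-0.05,0.03,1],[0.09,0.15,0.33,-0.1,-0.05,0.03,1],[0.09,0.15,0.33,-0.1,-0.05,0.03,1]]'
python3 - <<'E'
from h import *
qp(); print(go([.593,-.356,.039],-31,-45))
E
```

```text
clock: 27.08
position: [0.5339, -0.319, 0.1131]
tool_rot: [-3.141, 0.79, 2.596]
force: [-0.3, 0.1, 1.1]
grip_width: 0.0854
finger_force: 0.0
q [ 0.62  0.65 -0.3   2.3   2.72  0.63 -1.21] pos [ 0.5339 -0.319   0.1131] F [-0.3  0.1  1.1] 0.0854
(array([ 0.018, -0.004,  0.509]), array([-0.003,  0.003, -0.002]))
```

Go in, grip, lift, and start the turn.

```bash
python3 -m inch '[[0.018,0,0.2,0,0,0,1],[0.018,0,0.35,0,0,0,1],[0.018,0,0.5,0,0,0,1],[0.018,0,0.5,0,0,0,1],[0.018,0,0.5,0,0,0,0],[0.018,0,0.5,0,0,0,0],[0.018,0,0.5,0,0,0,0],[0.018,0,0.5,0,0,0,0]]' 25
python3 -m inch '[[-0.17,0,-0.17,0,0,0,0],[-0.34,0,-0.34,0,0,0,0],[-0.5,0,-0.5,0,0,0,0],[-0.7,0,-0.7,0,0,0,0],[-0.7,0,-0.7,0,0,0,0]]'
python3 - <<'E'
from h import *
qp(); print(go([.55,-.2,.24],-16,-90)); print(go([.58,-.02,.24],0,-120))
E
```

```text
clock: 28.08
position: [0.5928, -0.3536, 0.0413]
tool_rot: [3.139, 0.792, 2.596]
force: [-5.3, 5.2, 11.6]
grip_width: 0.0604
finger_force: 24.5
clock: 28.7
position: [0.5925, -0.3539, 0.2435]
tool_rot: [3.137, 0.798, 2.594]
force: [0.9, 0.6, -0.7]
grip_width: 0.06
finger_force: 29.4
q [ 0.47  0.43 -0.07  2.09  2.53  0.21 -1.05] pos [ 0.5925 -0.3539  0.2435] F [ 0.9  0.6 -0.7] 0.06
(array([ 0.419,  0.548, -0.402]), array([-0.066,  0.505, -0.161]))
(array([ 0.657,  1.396, -0.642]), array([-0.049,  0.82 , -0.369]))
```

```bash
python3 -m inch '[[0.1,0.14,-0.1,-0.02,0.12,-0.04,0],[0.2,0.28,-0.2,-0.04,0.24,-0.08,0],[0.3,0.42,-0.3,-0.06,0.36,-0.12,0],[0.42,0.55,-0.4,-0.066,0.5,-0.16,0],[0.42,0.55,-0.4,-0.066,0.5,-0.16,0],[0.42,0.55,-0.4,-0.066,0.5,-0.16,0],[0.42,0.55,-0.4,-0.066,0.5,-0.16,0],[0.42,0.55,-0.4,-0.066,0.5,-0.16,0]]'
python3 - <<'E'
from h import *
qp(); s=grab('scene'); cv2.imwrite('pics/s8.png',cv2.resize(s['img'][60:260,160:360],(400,400))[:,:,::-1])
print(go([.59,.0,.24],5,-125)); print(go([.578,.25,.14],14,-135))
E
```

```text
clock: 29.7
position: [0.5474, -0.197, 0.2343]
tool_rot: [-3.075, 0.236, 2.78]
force: [-0.1, -1.6, -1.9]
grip_width: 0.06
finger_force: 29.4
q [ 0.58  0.41 -0.52  1.9   0.49  0.72  0.98] pos [ 0.5474 -0.197   0.2343] F [-0.1 -1.6 -1.9] 0.06
(array([ 0.127,  0.961, -0.112]), array([ 0.02 ,  0.515, -0.3  ]))
(array([0.717, 2.133, 0.195]), array([ 0.076,  0.612, -0.401]))
```

View pics/s8.png

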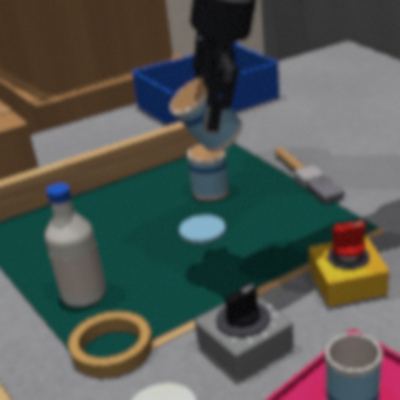

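The second tub is held, at about (210,110), and the first stands upright at about (352,365). I'll carry this one to the far end of the tray.

```bash
python3 -m inch '[[0.06,0.3,-0.05,0,0.12,-0.07,0],[0.13,0.6,-0.11,0.01,0.24,-0.14,0],[0.13,0.96,-0.11,0.02,0.36,-0.21,0],[0.13,0.96,-0.11,0.02,0.5,-0.3,0],[0.13,0.96,-0.11,0.02,0.5,-0.3,0],[0.13,0.96,-0.11,0.02,0.5,-0.3,0],[0.13,0.96,-0.11,0.02,0.5,-0.3,0]]'
python3 - <<'E'
from h import *
qp(); 
print(go([.59,.17,.25],12,-130)); print(go([.562,.343,.22],18,-135))
E
```

```text
clock: 30.62
position: [0.5924, -0.0097, 0.2366]
tool_rot: [-3.116, -0.573, -3.08]
force: [-0.2, -0.3, -0.1]
grip_width: 0.06
finger_force: 29.4
q [ 0.22  0.87 -0.62  1.21  0.33  1.76  1.26] pos [ 0.5924 -0.0097  0.2366] F [-0.2 -0.3 -0.1] 0.06
(array([ 0.   ,  0.895, -0.102]), array([ 0.04 ,  0.078, -0.077]))
(array([-0.008,  1.771,  0.048]), array([ 0.085,  0.133, -0.127]))
```

```bash
python3 -m inch '[[0,0.3,-0.1,0.02,0.04,-0.04,0],[0,0.6,-0.1,0.04,0.08,-0.08,0],[0,0.9,-0.1,0.04,0.08,-0.08,0],[0,0.9,-0.1,0.04,0.08,-0.08,0],[0,0.9,-0.1,0.04,0.08,-0.08,0]]' >/dev/null
python3 - <<'E'
from h import *
qp(); 
print(go([.562,.343,.14],18,-135)); print(go([.562,.343,.045],18,-135))
E
```

```text
q [-0.12  0.95 -0.51  1.01  0.19  1.93  1.21] pos [0.5899 0.1703 0.2508] F [ 0.8 -0.  -0.2] 0.0604
(array([-0.394,  0.872,  0.396]), array([ 0.045,  0.055, -0.046]))
(array([-0.7  ,  0.87 ,  0.759]), array([ 0.045,  0.055, -0.046]))
```

```bash
python3 -m inch '[[-0.1,0.3,0.1,0.02,0.02,-0.02,0],[-0.2,0.6,0.2,0.04,0.05,-0.04,0],[-0.39,0.87,0.4,0.045,0.055,-0.046,0],[-0.39,0.87,0.4,0.045,0.055,-0.046,0],[-0.5,0.87,0.5,0.045,0.055,-0.046,0],[-0.6,0.87,0.65,0.045,0.055,-0.046,0],[-0.7,0.87,0.76,0.045,0.055,-0.046,0],[-0.7,0.87,0.76,0.045,0.055,-0.046,0],[-0.7,0.87,0.76,0.045,0.055,-0.046,0]]'
python3 -m inch '[[-0.01,0,0.01,0,0,0,0],[-0.025,0,0.025,0,0,0,0],[-0.025,0,0.025,0,0,0,0]]'
```

```text
clock: 32.38
position: [0.5622, 0.343, 0.0457]
tool_rot: [3.139, -0.787, -2.826]
force: [-0.1, 0.5, 1.1]
grip_width: 0.0602
finger_force: 29.4
clock: 32.75
position: [0.5615, 0.3436, 0.0382]
tool_rot: [3.14, -0.788, -2.825]
force: [1.0, -2.4, 11.7]
grip_width: 0.0599
finger_force: 27.2
```

```bash
python3 -m inch '[[0,0,0,0,0,0,1],[0,0,0,0,0,0,1],[0,0,0,0,0,0,1],[0.02,0,0.01,0,-0.06,0,1],[0.02,0,0.01,0,-0.12,0,1],[0.02,0,0.01,0,-0.18,0,1],[0.02,0,0.01,0,-0.24,0,1],[0.02,0,0.01,0,-0.3,0,1],[0.02,0,0.01,0,-0.36,0,1],[0.02,0,0.01,0,-0.42,0,1],[0.02,0,0.01,0,-0.48,0,1],[0.02,0,0.01,0,-0.54,0,1],[0.02,0,0.01,0,-0.58,0,1],[0.02,0,0.01,0,-0.62,0,1]]'
python3 - <<'E'
from h import *
qp()
print(go([.559,.342,.038],18,-45))
E
```

```text
clock: 34.5
position: [0.557, 0.3425, 0.0386]
tool_rot: [3.139, 0.187, -2.827]
force: [1.1, 1.0, -0.4]
grip_width: 0.0854
finger_force: 0.0
q [-0.67  0.77 -0.01  1.8   0.18  0.39  1.05] pos [0.557  0.3425 0.0386] F [ 1.1  1.  -0.4] 0.0854
(array([-0.008, -0.006,  0.005]), array([ 0.002, -0.381,  0.   ]))
```

```bash
python3 -m inch '[[-0.008,0,0.005,0,-0.03,0,1],[-0.008,0,0.005,0,-0.06,0,1],[-0.008,0,0.005,0,-0.09,0,1],[-0.008,0,0.005,0,-0.11,0,1],[-0.008,0,0.005,0,-0.13,0,1],[-0.008,0,0.005,0,-0.15,0,1],[-0.008,0,0.005,0,-0.17,0,1],[-0.008,0,0.005,0,-0.19,0,1],[-0.008,0,0.005,0,-0.21,0,1],[-0.008,0,0.005,0,-0.23,0,1]]'
python3 - <<'E'
from h import *
qp()
print(go([.559,.342,.038],18,-45))
E
```

```text
clock: 35.75
position: [0.5587, 0.3442, 0.0381]
tool_rot: [3.139, 0.55, -2.826]
force: [0.6, -1.7, -1.2]
grip_width: 0.0853
finger_force: 0.0
q [-0.58  0.77 -0.23  2.06  2.07  0.4  -0.82] pos [0.5587 0.3442 0.0381] F [ 0.6 -1.7 -1.2] 0.0853
(array([ 0.002, -0.011, -0.001]), array([ 0.002, -0.15 ,  0.001]))
```

Slowing the turn removed the drift. Finish the turn, measure the tub between the fingers, then close and stand it up.

```bash
python3 -m inch '[[0,0,0,0,-0.04,0,1],[0,0,0,0,-0.08,0,1],[0,0,0,0,-0.12,0,1],[0,0,0,0,-0.15,0,1],[0,0,0,0,-0.15,0,1]]'
python3 - <<'E'
from h import *
qp()
f=grab('top');P=cloud(f)
m=(P[...,2]>.045)&(P[...,2]<.075)&(f['img'][...,2]>f['img'][...,0].astype(int)+15); q=P[m]; q=q[np.hypot(q[:,0]-.56,q[:,1]-.342)<.07]; print(len(q),rect(q) if len(q)>5 else 0)
E
python3 -m inch '[[0,0,0,0,0,0,0],[0,0,0,0,0,0,0],[0,0,0,0,0,0,0],[0,0,0,0,0,0,0],[-0.15,0,-0.15,0,0,0,0],[-0.3,0,-0.3,0,0,0,0],[-0.3,0,-0.3,0,0,0,0]]' 25
```

```text
clock: 36.38
position: [0.5582, 0.3428, 0.0369]
tool_rot: [3.14, 0.78, -2.828]
force: [-0.5, 0.6, 0.3]
grip_width: 0.0853
finger_force: 0.0
q [-0.48  0.86 -0.4   2.18  2.4   0.83 -1.11] pos [0.5582 0.3428 0.0369] F [-0.5  0.6  0.3] 0.0853
287 (array([0.57618073, 0.33573456]), 64, 37, np.float32(51.9))
clock: 37.3
position: [0.5599, 0.3437, 0.1259]
tool_rot: [3.138, 0.786, -2.829]
force: [0.4, 0.2, -1.6]
grip_width: 0.0608
finger_force: 28.4
```

```bash
python3 -m inch '[[0,0,0,0,0.1,0,0],[0,0,0,0,0.18,0,0],[0,0,0,0,0.26,0,0],[0,0,0,0,0.34,0,0],[0,0,0,0,0.42,0,0],[0,0,0,0,0.5,0,0],[0,0,0,0,0.6,0,0],[0,0,0,0,0.7,0,0],[0,0,0,0,0.8,0,0],[0,0,0,0,0.9,0,0],[0,0,0,0,1,0,0],[0,0,0,0,1,0,0],[0,0,0,0,1,0,0],[0,0,0,0,1,0,0]]'
python3 - <<'E'
from h import *
qp();print(go([.5585,.362,.055],18,-135)); s=grab('scene');  cv2.imwrite('pics/s9.png',cv2.resize(s['img'][120:380,230:490],(500,500))[:,:,::-1])
E
```

```text
clock: 39.05
position: [0.5583, 0.3422, 0.1224]
tool_rot: [3.141, -0.791, -2.825]
force: [0.3, 0.2, 0.1]
grip_width: 0.0607
finger_force: 29.0
q [-0.37  1.22 -0.55  0.81  0.2   1.93  1.1 ] pos [0.5583 0.3422 0.1224] F [0.3 0.2 0.1] 0.0607
(array([-0.262,  0.094,  0.214]), array([-0.001, -0.004,  0.001]))
```

View pics/s9.png

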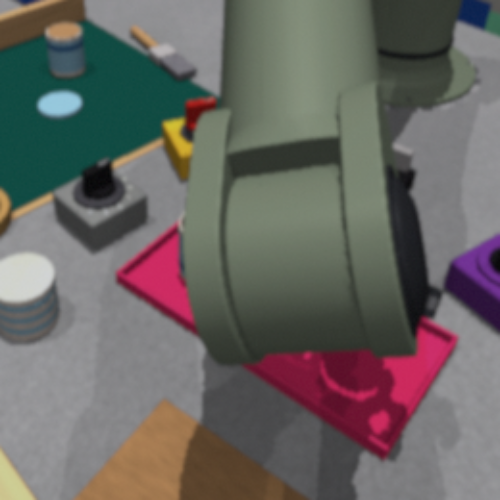

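The arm hides the tub in this view; the crop shows only the tray and the third tub at (65,50). I'll lower using the force reading.

```bash
python3 -m inch '[[-0.12,0.05,0.1,0,0,0,0],[-0.26,0.09,0.21,0,0,0,0],[-0.26,0.09,0.21,0,0,0,0],[-0.27,0.09,0.22,0,0,0,0],[-0.28,0.09,0.23,0,0,0,0]]'
python3 -m inch '[[-0.01,0,0.01,0,0,0,0],[-0.015,0,0.015,0,0,0,0],[-0.015,0,0.015,0,0,0,0]]'
```

```text
clock: 39.72
position: [0.5606, 0.362, 0.0522]
tool_rot: [3.139, -0.787, -2.825]
force: [0.2, -0.8, -1.0]
grip_width: 0.0607
finger_force: 29.0
clock: 40.1
position: [0.5598, 0.3622, 0.0461]
tool_rot: [3.139, -0.789, -2.825]
force: [-0.8, 0.1, -1.8]
grip_width: 0.0606
finger_force: 29.0
```

```bash
python3 -m inch '[[-0.01,0,0.01,0,0,0,0],[-0.01,0,0.01,0,0,0,0]]'
python3 -m inch '[[-0.01,0,0.01,0,0,0,0],[-0.01,0,0.01,0,0,0,0]]'
```

```text
clock: 40.35
position: [0.5597, 0.3622, 0.043]
tool_rot: [3.139, -0.789, -2.825]
force: [0.2, 0.1, -1.6]
grip_width: 0.0608
finger_force: 29.0
clock: 40.6
position: [0.5599, 0.3626, 0.0419]
tool_rot: [3.138, -0.789, -2.824]
force: [-0.6, -0.1, 12.2]
grip_width: 0.0608
finger_force: 29.7
```

```bash
python3 -m inch '[[0.007,0,-0.007,0,0,0,0],[0.007,0,-0.007,0,0,0,0.85],[0.007,0,-0.007,0,0,0,0.85],[0.007,0,-0.007,0,0,0,0.85],[0,0,-0.15,0,0,0,0.85],[0,0,-0.3,0,0,0,0.85],[0.05,0,-0.45,0,0,0,1],[0.1,0,-0.6,0,0,0,1],[0.2,0,-0.65,0,-0.05,0,1],[0.3,0,-0.65,0,-0.1,0,1],[0.45,0,-0.65,0,-0.2,0,1],[0.45,0,-0.65,0,-0.2,0,1]]'
python3 - <<'E'
from h import *
qp(); s=grab('scene');  cv2.imwrite('pics/s10.png',cv2.resize(s['img'][140:380,230:470],(500,500))[:,:,::-1])
f=grab('top'); print([t[3] for t in tubs(f) if t[1]<500])
print(go([.52,.2,.3],15,-90)); print(go([.5,.02,.28],0,-90))
E
```

```text
clock: 42.1
position: [0.5865, 0.3714, 0.1979]
tool_rot: [3.139, -0.47, -2.824]
force: [1.7, -0.7, -0.2]
grip_width: 0.0856
finger_force: 0.0
q [-0.64  0.97  0.12  0.97 -0.2   1.67  1.36] pos [0.5865 0.3714 0.1979] F [ 1.7 -0.7 -0.2] 0.0856
[array([ 0.4513, -0.3769,  0.0761]), array([0.3543, 0.2098, 0.07  ])]
(array([ 0.751, -0.709, -0.189]), array([-0.006, -0.3  ,  0.034]))
(array([ 1.041, -1.534,  0.069]), array([-0.046, -0.298,  0.198]))
```

View pics/s10.png

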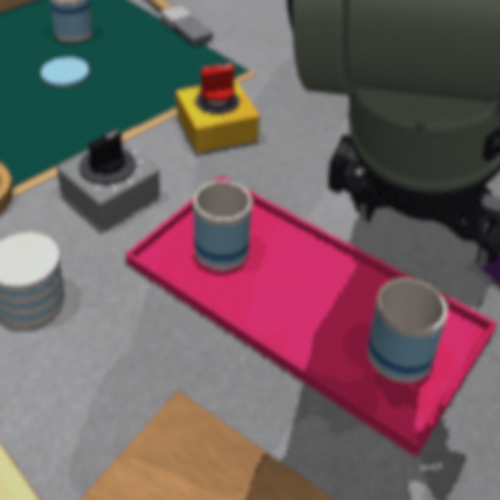

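Both tubs stand mouth-up in the tray, at about (222,225) and (405,330) in the crop. The third is at (.451,-.377).

```bash
python3 -m inch '[[0.4,-0.3,-0.2,0,-0.15,0,1],[0.75,-0.7,-0.19,0,-0.3,0.03,1],[0.75,-0.7,-0.19,0,-0.3,0.03,1],[0.9,-1,-0.1,-0.03,-0.3,0.12,1],[0.9,-1,-0.1,-0.03,-0.3,0.12,1],[0.9,-1,-0.1,-0.03,-0.3,0.12,1],[0.9,-1,-0.1,-0.03,-0.3,0.12,1]]' >/dev/null
python3 - <<'E'
from h import *
qp(); print(go([.46,-.05,.27],-20,-80)); print(go([.40,-.25,.24],-40,-70))
E
```

```text
q [-0.56  0.32  0.25  1.82 -0.09  1.02  1.41] pos [0.5064 0.1338 0.2958] F [0.3 0.4 0.2] 0.0849
(array([ 0.341, -0.884,  0.127]), array([ 0.028, -0.111,  0.299]))
(array([ 0.76 , -1.841,  0.275]), array([ 0.092, -0.212,  0.516]))
```

```bash
python3 -m inch '[[0.3,-0.88,0.1,0.03,-0.11,0.3,1],[0.3,-0.88,0.1,0.03,-0.11,0.3,1],[0.3,-0.88,0.1,0.03,-0.11,0.3,1],[0.3,-0.88,0.1,0.03,-0.11,0.3,1],[0.3,-0.88,0.1,0.03,-0.11,0.3,1]]' >/dev/null
python3 - <<'E'
from h import *
qp(); print(go([.42,-.24,.22],-40,-70))
E
```

```text
q [-0.46  0.17  0.44  2.1  -0.01  0.73  1.19] pos [ 0.4688 -0.0467  0.2751] F [0.3 0.2 0.3] 0.0859
(array([-0.05 , -0.991,  0.293]), array([ 0.055, -0.11 ,  0.216]))
```

```bash
python3 -m inch '[[0,-0.5,0.15,0.03,-0.05,0.1,1],[-0.05,-0.99,0.29,0.055,-0.11,0.21,1],[-0.05,-0.99,0.29,0.055,-0.11,0.21,1],[-0.05,-0.99,0.29,0.055,-0.11,0.21,1],[-0.05,-0.99,0.29,0.055,-0.11,0.21,1]]' >/dev/null
python3 - <<'E'
from h import *
qp(); f=grab('top'); print([t[3] for t in tubs(f) if t[1]<500]); w=grab('wrist'); print([t[3] for t in tubs(w)])
print(go([.451,-.377,.039],-40,-45,.12,.03)); print(go([.451,-.377,.039],-40,-50,.1))
E
```

```text
q [-0.12  0.23  0.51  2.27 -0.    0.34  1.24] pos [ 0.4186 -0.2424  0.2199] F [-0.1  0.7  0.2] 0.0852
[array([0.3539, 0.2095, 0.0704])]
[array([ 0.3675, -0.5197,  0.058 ]), array([ 0.5786, -0.5192,  0.0567])]
(array([-0.01 , -0.423,  0.359]), array([ 0.002, -0.278,  0.006]))
(array([-0.041, -0.423,  0.574]), array([ 0.001, -0.222,  0.006]))
```

```bash
python3 - <<'E'
from h import *
s=grab('scene'); w=grab('wrist'); print(tubs(s))
cv2.imwrite('pics/c1.png',np.hstack([cv2.resize(s['img'][60:260,140:340],(400,400)),cv2.resize(w['img'],(400,250))[np.r_[:250,:150]]])[:,:,::-1])
E
```

```text
[(array([190.5,  64.4]), np.int32(1475), array([ 0.3361, -1.1946,  0.0864]), array([ 0.3083, -1.2479,  0.0864])), (array([136.6, 133. ]), np.int32(2644), array([ 0.7732, -0.5838,  0.1126]), array([ 0.7779, -0.5878,  0.1126])), (array([201.9, 138.9]), np.int32(630), array([ 0.6056, -0.5223,  0.0567]), array([ 0.6011, -0.5224,  0.0567])), (array([425.3, 212.6]), np.int32(218), array([0.3673, 0.2178, 0.0656]), array([0.3663, 0.2175, 0.0656]))]
```

View pics/c1.png

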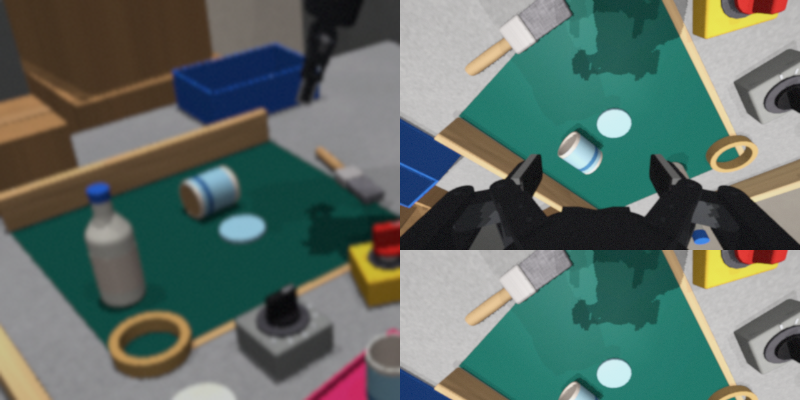

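The third tub has been knocked over and lies on its side, at about (210,192) in the scene crop. I've used all my picture views, so I'll find its axis and its band or base end numerically.

```bash
cat > c.py <<'E'
from h import *
Q=[];C=[]
for n in('scene','wrist','top'):
    f=grab(n);P=cloud(f)
    hsv=cv2.cvtColor(f['img'],cv2.COLOR_RGB2HSV)
    m=(P[...,2]>.022)&(P[...,2]<.075)&(P[...,0]>.38)&(P[...,0]<.72)&(P[...,1]<-.17)&(P[...,1]>-.49)&(f['z_map']>.2)
    m&=~(np.hypot(P[...,0]-.735,P[...,1]+.25)<.06)
    k,l,st,cc=cv2.connectedComponentsWithStats(m.astype(np.uint8)); 
    if k<2: continue
    i=1+np.argmax(st[1:,4]); print(n,cc[i].round(),st[i].tolist(),np.median(P[l==i],0).round(3),P[l==i][:,2].max().round(4),rect(P[l==i]))
    Q.append(P[l==i]);C.append(hsv[l==i])
Q=np.vstack(Q[:2]);C=np.vstack(C[:2])
# vote axis by footprint of the tub
b=rect(Q);print('both',b); ctr=b[0]
for ang in (b[3],b[3]+90):
    a=np.array([np.cos(np.radians(ang)),np.sin(np.radians(ang))]); t=(Q[:,:2]-ctr)@a
    print('axis',round(float(ang),1),'range',np.percentile(t,[1,99]).round(3))
    for lo in np.arange(-.045,.045,.01):
        k=(t>lo)&(t<lo+.01)
        if k.sum()>10: print(round(lo*1000),k.sum(),'H S V',np.median(C[k],0),'zmax',np.percentile(Q[k,2],97).round(3), 'dark',np.mean((C[k][:,0]>95)&(C[k][:,1]>120)).round(2),'brown',np.mean((C[k][:,0]<25)&(C[k][:,1]>60)).round(2))
E
python3 c.py
```

```text
scene [244. 154.] [230, 144, 30, 22, 423] [ 0.539 -0.352  0.046] 0.062 (array([ 0.53006805, -0.36763034]), 80, 59, np.float32(1.8))
wrist [292. 248.] [253, 214, 71, 65, 2483] [ 0.521 -0.356  0.055] 0.0632 (array([ 0.52727008, -0.37081445]), 76, 62, np.float32(5.6))
top [472. 205.] [457, 189, 31, 34, 806] [ 0.528 -0.362  0.058] 0.0672 (array([ 0.53014325, -0.37275977]), 76, 63, np.float32(4.6))
both (array([ 0.52966284, -0.36957938]), 81, 65, np.float32(5.2))
axis 5.2 range [-0.04   0.038]
-45 262 H S V [ 18.  21. 208.] zmax 0.061 dark 0.0 brown 0.0
-35 435 H S V [ 95.  38. 219.] zmax 0.062 dark 0.0 brown 0.0
-25 388 H S V [ 98.  54. 226.] zmax 0.062 dark 0.0 brown 0.0
-15 367 H S V [ 98.  55. 226.] zmax 0.062 dark 0.0 brown 0.0
-5 358 H S V [ 98.  56. 223.] zmax 0.062 dark 0.0 brown 0.0
5 356 H S V [100.5  86.  202.5] zmax 0.062 dark 0.24 brown 0.0
15 329 H S V [102. 108. 196.] zmax 0.062 dark 0.43 brown 0.0
25 313 H S V [ 94.  20. 208.] zmax 0.062 dark 0.0 brown 0.0
35 98 H S V [15.5 91.5 76. ] zmax 0.058 dark 0.0 brown 0.63
axis 95.2 range [-0.03   0.029]
-35 118 H S V [ 15.   31.  136.5] zmax 0.05 dark 0.0 brown 0.0
-25 132 H S V [ 97.  56. 216.] zmax 0.059 dark 0.08 brown 0.1
-15 280 H S V [ 96.  47. 239.] zmax 0.062 dark 0.07 brown 0.04
-5 404 H S V [ 94.  41. 242.] zmax 0.063 dark 0.07 brown 0.03
5 528 H S V [ 96.  47. 239.] zmax 0.061 dark 0.08 brown 0.03
15 738 H S V [ 98.   56.  212.5] zmax 0.057 dark 0.09 brown 0.01
25 706 H S V [ 99.  68. 141.] zmax 0.046 dark 0.09 brown 0.0
```

The tub lies at (.529,-.370), with its axis at 5° and its base outward (brown end and band at +x), mouth towards the robot. One grasp in the plane φ=5°, e=-45° is enough, and then I stand it up.

```bash
python3 - <<'E'
from h import *
print(go([.529,-.37,.034],5,-70,.17)); print(go([.529,-.37,.034],5,-45,.12,.04))
E
```

```text
(array([-0.544, -0.357,  0.343]), array([-0.17 , -0.   , -0.464]))
(array([-0.395, -0.45 ,  0.474]), array([-0.268, -0.264, -0.419]))
```

```bash
python3 -m inch '[[-0.2,-0.15,0,-0.05,0,-0.1,0.88],[-0.4,-0.3,0.15,-0.1,0,-0.2,0.88],[-0.54,-0.35,0.3,-0.17,0,-0.3,0.88],[-0.54,-0.35,0.34,-0.17,0,-0.46,0.88],[-0.54,-0.35,0.34,-0.17,0,-0.46,0.88],[-0.54,-0.35,0.34,-0.17,0,-0.46,0.88],[-0.54,-0.35,0.34,-0.17,0,-0.46,0.88]]' >/dev/null
python3 - <<'E'
from h import *
qp(); print(go([.529,-.37,.034],5,-45,.12,.04))
E
```

```text
q [ 0.9   0.48 -0.27  1.91 -0.24  0.52  2.52] pos [ 0.4698 -0.3755  0.1936] F [-0.1  0.8  0. ] 0.0751
(array([0.179, 0.   , 0.12 ]), array([-0.001, -0.277, -0.006]))
```

```bash
python3 -m inch '[[0.05,0,0.03,0,-0.05,0,0.88],[0.1,0,0.06,0,-0.1,0,0.88],[0.15,0,0.1,0,-0.15,0,0.88],[0.18,0,0.12,0,-0.2,0,0.88],[0.18,0,0.12,0,-0.24,0,0.88],[0.18,0,0.12,0,-0.27,0,0.88],[0.18,0,0.12,0,-0.27,0,0.88],[0.18,0,0.12,0,-0.27,0,0.88],[0.18,0,0.12,0,-0.27,0,0.88],[0.18,0,0.12,0,-0.27,0,0.88]]' >/dev/null
python3 - <<'E'
from h import *
qp(); print(go([.529,-.37,.034],5,-45,.12,.04)); print(go([.529,-.37,.034],5,-45,.0))
E
python3 c.py | head -4
```

```text
q [ 1.74  0.88 -1.17  2.13  1.03  0.16  1.62] pos [ 0.4448 -0.3763  0.1589] F [ 0.2 -0.2  0.1] 0.0756
(array([ 0.002, -0.005, -0.001]), array([-0.002, -0.008, -0.004]))
(array([ 0.134, -0.004,  0.742]), array([-0.002, -0.008, -0.004]))
scene [244. 154.] [230, 144, 30, 22, 426] [ 0.538 -0.352  0.047] 0.062 (array([ 0.5300835 , -0.36753009]), 80, 59, np.float32(2.0))
wrist [309. 176.] [273, 128, 73, 82, 3203] [ 0.514 -0.372  0.058] 0.0629 (array([ 0.52637006, -0.37171387]), 76, 62, np.float32(5.5))
top [472. 205.] [457, 189, 31, 34, 802] [ 0.528 -0.362  0.058] 0.0668 (array([ 0.53014508, -0.37230573]), 76, 64, np.float32(4.2))
both (array([ 0.5294469 , -0.37017984]), 83, 64, np.float32(5.9))
```

```bash
python3 -m inch '[[0.03,0,0.15,0,0,0,0.88],[0.07,0,0.3,0,0,0,0.88],[0.1,0,0.45,0,0,0,0.88],[0.12,0,0.6,0,0,0,0.88],[0.134,-0.004,0.73,0,0,0,0.88],[0.134,-0.004,0.735,0,0,0,0.88],[0.134,-0.004,0.735,0,0,0,0.88]]'
python3 - <<'E'
from h import *
qp(); print(go([.528,-.371,.034],5,-45))
E
```

```text
clock: 47.82
position: [0.5276, -0.3705, 0.0357]
tool_rot: [3.14, 0.773, -3.063]
force: [0.1, 0.0, -0.0]
grip_width: 0.075
finger_force: 0.0
q [ 1.57  1.23 -1.15  2.02  1.97  0.35  0.85] pos [ 0.5276 -0.3705  0.0357] F [ 0.1  0.  -0. ] 0.075
(array([ 0.005, -0.003,  0.007]), array([-0.003, -0.008, -0.004]))
```

```bash
python3 -m inch '[[0,0,0,0,0,0,0],[0,0,0,0,0,0,0],[0,0,0,0,0,0,0],[0,0,0,0,0,0,0],[-0.15,0,-0.15,0,0,0,0],[-0.3,0,-0.3,0,0,0,0],[-0.5,0,-0.5,0,0,0,0],[-0.7,0,-0.7,0,0,0,0],[-0.7,0,-0.7,0,0,0,0]]' 25
python3 - <<'E'
from h import *
qp(); print(go([.53,-.25,.25],-5,-80)); print(go([.55,-.1,.25],-5,-110))
E
```

```text
clock: 48.95
position: [0.5302, -0.3707, 0.2363]
tool_rot: [-3.141, 0.774, -3.061]
force: [0.1, 0.3, -2.1]
grip_width: 0.0622
finger_force: 27.7
q [ 1.67  0.89 -1.36  1.98  1.03  0.39  1.5 ] pos [ 0.5302 -0.3707  0.2363] F [ 0.1  0.3 -2.1] 0.0622
(array([-0.082,  0.601, -0.016]), array([0.049, 0.381, 0.096]))
(array([-0.196,  1.341,  0.095]), array([0.023, 0.713, 0.11 ]))
```

```bash
python3 -m inch '[[-0.02,0.1,0,0.01,0.06,0.02,0],[-0.04,0.2,0,0.02,0.13,0.04,0],[-0.06,0.3,0,0.03,0.2,0.06,0],[-0.08,0.4,0,0.04,0.27,0.08,0],[-0.08,0.5,0,0.05,0.34,0.1,0],[-0.1,0.6,0,0.05,0.41,0.1,0],[-0.13,0.75,0.03,0.04,0.49,0.1,0],[-0.15,0.9,0.05,0.03,0.57,0.1,0],[-0.15,0.9,0.05,0.03,0.65,0.1,0],[-0.15,0.9,0.05,0.03,0.7,0.1,0],[-0.15,0.9,0.05,0.03,0.7,0.1,0],[-0.15,0.9,0.05,0.03,0.7,0.1,0]]'
python3 - <<'E'
from h import *
qp(); print(go([.57,0,.26],0,-120)); print(go([.577,.25,.26],12,-130))
E
```

```text
clock: 50.45
position: [0.544, -0.1891, 0.2475]
tool_rot: [-3.132, -0.326, 3.063]
force: [-0.9, -1.0, 0.6]
grip_width: 0.0618
finger_force: 27.7
q [ 0.8   0.83 -1.08  1.44  0.62  1.61  1.18] pos [ 0.544  -0.1891  0.2475] F [-0.9 -1.   0.6] 0.0618
(array([-0.032,  0.952, -0.086]), array([ 0.015,  0.126, -0.047]))
(array([ 0.028,  2.201, -0.077]), array([ 0.084,  0.235, -0.162]))
```

```bash
python3 -m inch '[[-0.03,0.3,-0.09,0.01,0.06,-0.02,0],[-0.03,0.6,-0.09,0.015,0.12,-0.05,0],[-0.03,0.95,-0.09,0.015,0.12,-0.05,0],[-0.03,0.95,-0.09,0.015,0.12,-0.05,0],[-0.03,0.95,-0.09,0.015,0.12,-0.05,0]]' >/dev/null
python3 - <<'E'
from h import *
qp(); print(go([.577,.17,.26],8,-130)); print(go([.5765,.255,.2],12,-135))
f=grab('top');P=cloud(f)
for c in((.595,.146),(.56,.362)):
    q=P[(P[...,2]>.02)&(P[...,2]<.09)&(np.hypot(P[...,0]-c[0],P[...,1]-c[1])<.055)]; print(len(q),rect(q) if len(q)>5 else 0)
E
```

```text
q [ 0.45  0.92 -1.07  1.29  0.51  1.8   0.99] pos [ 0.57   -0.0007  0.261 ] F [ 0.1 -1.7  0. ] 0.062
(array([-0.038,  0.853, -0.014]), array([ 0.05 ,  0.116, -0.07 ]))
(array([-0.186,  1.278,  0.248]), array([ 0.08 ,  0.172, -0.103]))
374 (array([0.59656055, 0.14492596]), 61, 61, np.float32(105.7))
540 (array([0.56024945, 0.36104587]), 62, 62, np.float32(16.2))
```

```bash
python3 -m inch '[[-0.02,0.3,-0.01,0.02,0.05,-0.03,0],[-0.04,0.6,-0.01,0.05,0.11,-0.07,0],[-0.04,0.9,-0.01,0.05,0.11,-0.07,0],[-0.04,0.9,-0.01,0.05,0.11,-0.07,0],[-0.04,0.9,-0.01,0.05,0.11,-0.07,0]]' >/dev/null
python3 - <<'E'
from h import *
qp(); print(go([.578,.253,.16],12,-135)); print(go([.578,.253,.06],12,-135))
E
```

```text
q [-0.01  0.96 -0.74  1.05  0.26  1.93  1.03] pos [0.5773 0.1791 0.2588] F [ 0.5 -1.  -0.4] 0.0624
(array([-0.356,  0.366,  0.346]), array([ 0.029,  0.061, -0.033]))
(array([-0.674,  0.367,  0.732]), array([ 0.029,  0.061, -0.033]))
```

```bash
python3 -m inch '[[0,0.2,0,0.03,0.06,-0.03,0],[-0.15,0.366,0.15,0.03,0.06,-0.03,0],[-0.35,0.366,0.35,0.03,0.06,-0.03,0],[-0.35,0.366,0.35,0.03,0.06,-0.03,0],[-0.35,0.366,0.35,0.03,0.06,-0.03,0],[-0.5,0.366,0.5,0.03,0.06,-0.03,0],[-0.6,0.366,0.64,0.03,0.06,-0.03,0],[-0.67,0.366,0.73,0.03,0.06,-0.03,0],[-0.67,0.366,0.73,0.03,0.06,-0.03,0],[-0.67,0.366,0.73,0.03,0.06,-0.03,0]]'
python3 -m inch '[[-0.01,0,0.01,0,0,0,0],[-0.025,0,0.025,0,0,0,0],[-0.025,0,0.025,0,0,0,0]]'
```

```text
clock: 53.0
position: [0.5781, 0.2534, 0.0626]
tool_rot: [-3.137, -0.782, -2.939]
force: [-0.5, -0.2, -0.0]
grip_width: 0.0621
finger_force: 27.8
clock: 53.38
position: [0.5771, 0.2536, 0.0535]
tool_rot: [-3.136, -0.785, -2.938]
force: [-0.5, -0.4, -0.5]
grip_width: 0.0618
finger_force: 27.8
```

```bash
python3 -m inch '[[-0.01,0,0.01,0,0,0,0],[-0.02,0,0.02,0,0,0,0],[-0.02,0,0.02,0,0,0,0]]'
python3 -m inch '[[-0.012,0,0.012,0,0,0,0],[-0.012,0,0.012,0,0,0,0]]'
python3 -m inch '[[-0.008,0,0.008,0,0,0,0],[-0.008,0,0.008,0,0,0,0]]'
```

```text
clock: 53.75
position: [0.5771, 0.2535, 0.0477]
tool_rot: [-3.136, -0.785, -2.939]
force: [-0.2, 0.1, -0.6]
grip_width: 0.062
finger_force: 27.8
clock: 54.0
position: [0.5774, 0.2536, 0.0448]
tool_rot: [-3.137, -0.784, -2.938]
force: [1.9, -0.2, 3.8]
grip_width: 0.0618
finger_force: 28.2
clock: 54.25
position: [0.5781, 0.2535, 0.044]
tool_rot: [-3.137, -0.783, -2.939]
force: [5.6, -1.0, 17.1]
grip_width: 0.062
finger_force: 29.0
```

```bash
python3 -m inch '[[0.007,0,-0.007,0,0,0,0],[0.007,0,-0.007,0,0,0,0.88],[0.007,0,-0.007,0,0,0,0.88],[0.007,0,-0.007,0,0,0,0.88],[0,0,-0.15,0,0,0,0.88],[0,0,-0.3,0,0,0,0.88],[0.05,0,-0.45,0,0,0,0.88],[0.1,0,-0.6,0,0,0,0.88],[0.2,0,-0.65,0,-0.05,0,0.88],[0.3,0,-0.65,0,-0.1,0,0.88],[0.45,0,-0.65,0,-0.2,0,0.88],[0.45,0,-0.65,0,-0.2,0,0.88],[0.7,-0.4,-0.55,0,-0.4,0,1],[0.7,-0.4,-0.55,0,-0.45,0,1],[0.7,-0.4,-0.55,0,-0.5,0,1],[0.7,-0.4,-0.55,0,-0.5,0,1]]'
cat > t.py <<'E'
from h import *
qp()
for n in('top','scene'):
    f=grab(n);P=cloud(f)
    for c in((.5966,.145),(.578,.2535),(.560,.361)):
        d=np.hypot(P[...,0]-c[0],P[...,1]-c[1])<.055
        q=P[d&(P[...,2]>.06)&(P[...,2]<.1)]; A=P[d&(P[...,2]>.074)&(P[...,2]<.1)]
        fit=np.linalg.lstsq(np.c_[A[:,:2]-c,np.ones(len(A))],A[:,2],rcond=None)[0].round(3) if len(A)>20 else 0
        print(n,c,len(q),len(q)>9 and (rect(q),np.percentile(q[:,2],[50,98]).round(4)),'rim plane',fit)
E
python3 t.py
```

```text
clock: 56.25
position: [0.5709, 0.1702, 0.2201]
tool_rot: [-3.138, 0.003, -2.936]
force: [0.2, 0.1, -0.0]
grip_width: 0.0854
finger_force: 0.0
q [-0.43  0.51  0.06  1.71 -0.03  0.92  1.41] pos [0.5709 0.1702 0.2201] F [ 0.2  0.1 -0. ] 0.0854
top (0.5966, 0.145) 72 ((array([0.59876593, 0.13031186]), 60, 32, np.float32(11.7)), array([0.0773, 0.0833])) rim plane [ 0.008 -0.055  0.079]
top (0.578, 0.2535) 0 False rim plane 0
top (0.56, 0.361) 0 False rim plane 0
scene (0.5966, 0.145) 389 ((array([0.59856421, 0.14733853]), 63, 61, np.float32(78.8)), array([0.0715, 0.0794])) rim plane [ 0.001 -0.006  0.077]
scene (0.578, 0.2535) 444 ((array([0.57588904, 0.25394659]), 63, 62, np.float32(40.1)), array([0.0715, 0.0794])) rim plane [ 0.004 -0.004  0.077]
scene (0.56, 0.361) 539 ((array([0.5612428, 0.3632225]), 62, 61, np.float32(0.3)), array([0.0715, 0.0796])) rim plane [-0.001  0.     0.077]
```

All three tubs stand with level rims in the tray. Next is the red knob.

```bash
python3 - <<'E'
from h import *
print(go([.5,.02,.24],-10,-90)); print(rel([.448,-.027,.2],[np.pi,0,np.radians(158.5)]))
E
```

```text
(array([ 0.513, -0.669, -0.099]), array([-0.002,  0.001,  0.243]))
(array([ 0.816, -0.845,  0.102]), array([-0.002,  0.001,  0.371]))
```

```bash
python3 -m inch '[[0.4,-0.4,-0.05,0,0,0.15,1],[0.816,-0.845,0.1,0,0,0.37,1],[0.816,-0.845,0.1,0,0,0.37,1],[0.816,-0.845,0.1,0,0,0.37,1],[0.816,-0.845,0.1,0,0,0.37,1],[0.816,-0.845,0.1,0,0,0.37,1],[0.816,-0.845,0.1,0,0,0.37,1]]' >/dev/null
python3 - <<'E'
from h import *
qp()
for n in('wrist','scene','top'):
    f=grab(n);P=cloud(f);hsv=cv2.cvtColor(f['img'],cv2.COLOR_RGB2HSV); H,S=hsv[...,0],hsv[...,1]
    q=P[((H<8)|(H>172))&(S>130)&(P[...,2]>.085)&(P[...,2]<.11)&(np.hypot(P[...,0]-.448,P[...,1]+.027)<.05)]
    if len(q)>10: b=rect(q); print(n,b,len(q),np.percentile(q[:,2],[50,95])); print(rel([*b[0],.09],[np.pi,0,np.radians(b[3])]))
E
python3 t.py | grep scene
```

```text
q [-0.26  0.32  0.23  2.1  -0.11  0.72  1.23] pos [ 0.4487 -0.0266  0.1997] F [-0.2 -0.1 -0.3] 0.0855
wrist (array([ 0.44427994, -0.02604937]), 14, 43, np.float32(158.2)) 748 [0.09881525 0.10005113]
(array([ 0.022, -0.003,  0.549]), array([-0.002,  0.002,  0.005]))
scene (array([ 0.44941544, -0.02599202]), 15, 40, np.float32(155.1)) 89 [0.09417355 0.09794287]
(array([-0.003,  0.007,  0.549]), array([-0.002,  0.002,  0.039]))
scene (0.5966, 0.145) 385 ((array([0.59751068, 0.14782707]), 62, 60, np.float32(49.2)), array([0.0714, 0.0796])) rim plane [0.003 0.002 0.077]
scene (0.578, 0.2535) 443 ((array([0.57514441, 0.25409802]), 62, 62, np.float32(170.0)), array([0.0716, 0.0797])) rim plane [-0.003 -0.004  0.077]
scene (0.56, 0.361) 534 ((array([0.56060455, 0.36337231]), 63, 61, np.float32(18.2)), array([0.0714, 0.0797])) rim plane [ 0.002 -0.001  0.077]
```

```bash
python3 -m inch '[[0.008,0,0.2,0,0,0,1],[0.008,0,0.4,0,0,0,1],[0.008,0,0.54,0,0,0,1],[0.008,0,0.54,0,0,0,1],[0.008,0,0.54,0,0,0,0],[0.008,0,0.54,0,0,0,0],[0.008,0,0.54,0,0,0,0],[0.008,0,0.54,0,0,0,0],[0.008,0,0.54,0,0,0,0]]' 60
python3 -m inch '[[0,0,0.01,0,0,0,0],[0,0,0.02,0,0,0,0],[0,0,0.03,0,0,0,0],[0,0,0.04,0,0,0,0],[0,0,0.04,0,0,0,0]]'
```

```text
clock: 58.6
position: [0.4463, -0.0277, 0.0921]
tool_rot: [-3.139, 0.003, 2.766]
force: [-0.2, -4.3, 2.0]
grip_width: 0.0127
finger_force: 60.7
clock: 59.22
position: [0.4464, -0.0278, 0.0844]
tool_rot: [-3.139, 0.003, 2.766]
force: [-4.7, -4.5, 20.8]
grip_width: 0.0125
finger_force: 63.7
```

```bash
python3 -m inch '[[0,0,0.005,0,0,0,0],[0,0,0.005,0,0.0,0,0],[0,0,0.005,0,0,0.06,0],[0,0,0.005,0,0,0.12,0],[0,0,0.005,0,0,0.18,0],[0,0,0.005,0,0,0.24,0],[0,0,0.005,0,0,0.3,0],[0,0,0.005,0,0,0.36,0],[0,0,0.005,0,0,0.42,0],[0,0,0.005,0,0,0.48,0],[0,0,0.005,0,0,0.54,0],[0,0,0.005,0,0,0.6,0],[0,0,0.005,0,0,0.66,0],[0,0,0.005,0,0,0.72,0],[0,0,0.005,0,0,0.78,0],[0,0,0.005,0,0,0.84,0],[0,0,0.005,0,0,0.88,0],[0,0,0.005,0,0,0.88,0]]'
python3 -m inch '[[0,0,0,0,0,0.03,0],[0,0,0,0,0,0.03,0],[0,0,0,0,0,0.03,0]]'
python3 -c "
from h import *
qp();print(bot.observe()['moment'].round(2))"
```

```text
clock: 61.48
position: [0.4461, -0.0282, 0.084]
tool_rot: [3.138, 0.003, 1.383]
force: [-13.8, -7.4, 52.6]
grip_width: 0.0129
finger_force: 67.9
clock: 61.85
position: [0.4461, -0.0283, 0.084]
tool_rot: [3.138, 0.003, 1.337]
force: [-13.3, -6.9, 52.8]
grip_width: 0.0127
finger_force: 67.8
q [-0.47  0.61  0.53  2.2  -0.66  0.49  0.35] pos [ 0.4461 -0.0283  0.084 ] F [-13.3  -6.9  52.8] 0.0127
[-1.73  3.17  0.21]
```

```bash
python3 -m inch '[[0,0,-0.005,0,0,0.03,0],[0,0,-0.005,0,0,0.06,0],[0,0,-0.005,0,0,0.06,0],[0,0,-0.005,0,0,0.06,0]]'
python3 -c "
from h import *
qp();print(bot.observe()['moment'].round(2))"
```

```text
clock: 62.35
position: [0.446, -0.0282, 0.0844]
tool_rot: [3.138, 0.003, 1.245]
force: [-9.3, -10.0, 27.1]
grip_width: 0.0128
finger_force: 70.6
q [-0.49  0.61  0.56  2.2  -0.69  0.5   0.28] pos [ 0.446  -0.0282  0.0844] F [ -9.3 -10.   27.1] 0.0128
[-2.19  1.97  1.68]
```

Moment 1.7 N m: the knob is at its end stop. Now ease off, let go and retreat.

```bash
python3 -m inch '[[0,0,0,0,0,-0.05,0],[0,0,-0.01,0,0,-0.06,0.15],[0,0,-0.02,0,0,-0.06,1],[0,0,-0.04,0,0,-0.06,1],[0,0,-0.04,0,0,-0.06,1],[0,0,-0.04,0,0,-0.06,1],[0,0,-0.3,0,0,-0.06,1],[0,0,-0.6,0,0,-0.06,1],[0,0,-0.8,0,0,-0.06,1],[0,0,-0.8,0,0,-0.06,1]]'
python3 - <<'E'
from h import *
for n in('wrist','scene'):
    f=grab(n);P=cloud(f);hsv=cv2.cvtColor(f['img'],cv2.COLOR_RGB2HSV); H,S,V=hsv[...,0],hsv[...,1],hsv[...,2]
    q=P[((H<8)|(H>172))&(S>130)&(P[...,2]>.08)&(P[...,2]<.11)&(np.hypot(P[...,0]-.448,P[...,1]+.027)<.05)]; print(n,len(q),rect(q),np.percentile(q[:,2],[50,95]))
    q=P[(V<75)&(P[...,2]>.072)&(P[...,2]<.1)&(np.hypot(P[...,0]-.636,P[...,1]+.013)<.04)]; print('dial',len(q),rect(q) if len(q)>9 else 0)
E
python3 t.py
```

```text
clock: 63.6
position: [0.4471, -0.0264, 0.2459]
tool_rot: [3.135, 0.0, 1.339]
force: [-0.4, 0.0, -0.4]
grip_width: 0.0858
finger_force: 0.0
wrist 510 (array([ 0.44546463, -0.0259828 ]), 42, 13, np.float32(76.9)) [0.09886927 0.1002217 ]
dial 663 (array([ 0.63253009, -0.01293265]), 40, 14, np.float32(1.7))
scene 95 (array([ 0.44938565, -0.02555363]), 44, 13, np.float32(76.8)) [0.09355591 0.09797517]
dial 120 (array([ 0.63735461, -0.01122029]), 40, 15, np.float32(0.0))
q [-0.77  0.35  0.88  2.08 -0.35  0.86  0.08] pos [ 0.4459 -0.0263  0.2437] F [-0.7  0.5 -0.2] 0.0854
top (0.5966, 0.145) 194 ((array([0.59648602, 0.14598828]), 61, 62, np.float32(116.1)), array([0.0773, 0.0835])) rim plane [ 0.016 -0.003  0.08 ]
top (0.578, 0.2535) 217 ((array([0.57446039, 0.25138202]), 62, 60, np.float32(0.2)), array([0.0773, 0.0832])) rim plane [-0.009 -0.003  0.079]
top (0.56, 0.361) 256 ((array([0.56026361, 0.36139536]), 61, 62, np.float32(103.5)), array([0.0765, 0.0834])) rim plane [0.002 0.004 0.079]
scene (0.5966, 0.145) 391 ((array([0.59853693, 0.14669691]), 62, 61, np.float32(72.0)), array([0.0714, 0.0799])) rim plane [-0.    -0.001  0.077]
scene (0.578, 0.2535) 448 ((array([0.57566681, 0.25377844]), 62, 61, np.float32(76.6)), array([0.0713, 0.0797])) rim plane [0.003 0.007 0.077]
scene (0.56, 0.361) 531 ((array([0.56110547, 0.36354321]), 62, 62, np.float32(82.5)), array([0.0717, 0.0796])) rim plane [-0.005  0.006  0.077]
```

```bash
python3 -c "
from workcell import bot
print(bot.job_done())"
```

```text
the job is handed in; nothing more can be done
None
```

The job is handed in, with no verdict shown: by my last measurements the dial is at its anticlockwise stop, all three tubs stand mouth-up in the pink tray, and the red knob was pressed, turned to its clockwise stop and has sprung back up.

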